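Grade three pipe rests by the drag of their soles

ROBOT

A 7-joint arm with a two-finger parallel gripper is mounted at the origin on the work surface. World frame = base frame: x ahead of the robot, y to its left, z up, the work surface at z = 0. Lengths are in m, angles in rad, forces in N, time in s.
With the tool pointing down it reaches from about 0.375 to 0.925 m from the base axis. Payload 3.1 kg.
Tool frame: the origin (TCP) lies at the very end of the fingers, on their centre line; the grasp point (between the pads) lies 19 mm behind it (bot.tcp_to_grasp is the x of the grasp point in the tool frame, in m); x points along the fingers, y is the direction in which the jaws open and shut, and the axes are right-handed (so a half turn about x gives the same grasp; the last joint's range is limited). The gripper opens to 85 mm and grips with 20 to 120 N. Pads are 22 mm wide; open, the fingers measure 114 mm over their backs; the gripper's body (76 mm by 85 mm) begins 54 mm behind the grasp point. The pads swing forward as they close: fully open they stand 13 mm farther back than shut.
Start: joints at [1.123, 0.383, 0.044, 1.598, -0.018, 1.161, -0.05], TCP at [0.223, -0.611, 0.195] pointing down, gripper open.
Joint ranges: [-2.61, 2.61], [-0.41, 2.15], [-1.48, 1.57], [0, 2.5], [-1.57, 4.71], [0.05, 1.97], [-2.85, 2.85]. Speed limits (rad/s): [2.79, 2.79, 3.14, 3.14, 3.14, 3.14, 3.14].

INTERFACE

Orientations are given as a 3x3 rotation matrix whose columns are the frame's x, y, z axes.
In Python, from bench import get_obs, cams, bot, nets gives the robot as it stands. The module is installed in compiled form; this text tells all that it offers.
- The arm moves only by the tool jog_arm, never from a script. Its argument "commands" is a list of rows, each a list of 5 numbers: the shift along the tool's x, y, z in mm, then the turn about the tool's x in degrees, then the opening in per cent of the stroke, from 0 (shut) to 100 (fully open). A call has 1 to 20 rows; each row is the pose to reach, as a shift and turn from the pose measured when the call began, along the tool's axes at that moment; what a row does not reach only later rows make up. A row lasts 1/10 s, in which the tool goes at most 50 mm and 8.59 degrees, less where a joint would pass 70% of its speed; a pose out of reach is approached as far as the arm can. A call with a gripper value outside its range is refused whole. The fingers move at their own pace and stop on an object; the grip force is fixed at half the most. Time passes only in rows, so rows that repeat a pose let the fingers close. It gives the time, the measured TCP pose, the force and the opening at its end, in the units of the state.
- get_obs(): the state, without advancing time (a new reading comes with each control period).
- cams.get_image(name): name is "scene" or "side" or "wrist"; returns (picture, depth): 420x560x3 uint8, red, green, blue; 420x560 float32, m along the optical axis (not along the pixel's ray), 0 where there is no reading.
- cams.calibration(name): a dict with "fov_y" (degrees; the focal length in pixels is half the picture's height over the tangent of half this angle, whatever the lens; pixels are square), "cx", "cy" (the principal point, pixels), "k1" (the pictures are not rectified: a ray, as slopes to the right and down, at radius r is drawn at 1 + k1 r^2 times it, then the intrinsics apply), "rvec" (rotation vector, rad) and "tvec" (3), from world to camera coordinates, as OpenCV has them. Camera axes: x right, y down, z forward; pixel columns grow to the right and rows downward; lengths in m; the calibration is good to about 2 mm. A picture is of the moment at which its call begins: read the wrist's pose just before it. calibration takes no time and is no camera call; for the wrist camera it gives the pose at the moment of the call.
- bot.finish_job(): hands the job in, once; it reports no verdict.
Trained networks look in the newest picture that a camera, given by its name, has taken for a name from the list of things; names that differ only in an ending like _2 or _b are one class to them, and where a whole thing is asked for, a point or a joint stands for the part that bears it (a point fixed in the world has none). Each returns a list of dicts, best first, with "conf" (0 to 1); they miss things now and then, are a little off and sometimes report something else, mostly with a low value. They report only what shows in the picture. A call takes as long as a camera call. They do not tell look-alikes from the thing itself.
- nets.find_in(name, camera): "point" ([x, y, z] in m, in the coordinates of the camera as it stood for that picture, good to about 4 mm: the middle of the surface that is visible of it).
The state is a dict: "time_s": time; "joint_positions": joint angles; "qd": joint speeds; "tau": joint torques, N m; "tcp_pos": TCP position; "orientation": TCP orientation; "force": force on the tool from outside, world axes, zero at the start; "torque": the same for the moment, N m; "finger_gap": opening from 0.0 (shut) to 1.0 (fully open).
Only numpy, scipy, OpenCV 4.12 (cv2) and the standard library are available. Lean on these libraries where they do the work, as an engineer would, in place of code of your own. Each camera call takes 0.05 s, during which the arm holds its last target.

TASK

The three pipe rests on the stone plate look alike, but one has a grippy sole, one a middling and one a slick: tell them apart by how hard they drag along the plate. Then set the grippiest on the steep slope stand and the middling one on the gentle stand, gently and without forcing, so that both stay there on their own, and leave the slick one on the stone plate. No rest may slide down and nothing may touch the catch trays; leave the other fittings and tools where they lie.

Things in the scene. Friction and masses are not known exactly. Their poses are not given: they have to be found in the camera images.
- slate: grey stone surface plate, fixed, 350 x 180 x 20 mm, top face 20 mm above the bench; origin at the centre of its underside, x along its length (the row of berths), y across, z up. There is room to slide a rest 35 mm along +y or -y.
- berth_1 (a point): First of three outlined berths, 112 mm apart in a row along the stone plate. One pipe rest starts in each, within 6 mm of it and square to the plate within 0.08 rad. The point is the rest's middle, half-way up, 23 mm above the plate's top face; axes as slate. The rests look alike: cast saddles about 0.9 kg (within 5 per cent), on black soles.
- berth_2 (a point): Middle berth, like berth_1. Each rest is 46 mm high. Its flange and sole measure 64 mm along x, 90 mm along y, 14 mm thick together. On them, 14 to 46 mm up, is the saddle block with flat upright sides, 56 mm along x and 40 mm along y: grip this, closing along y.
- berth_3 (a point): Last berth, like berth_1. Any sole may be in any berth. Their friction is about 0.9, 0.36 and 0.08 (all up or down together by up to 10 per cent): pushed along the plate under its own weight, a rest resists with about 8, 3 or 0.7 N while it slides (less, in the same order, once the push halts). The sides are smooth: grip with some 60 N.
- steep: the whole steep stand with its tray; origin at the centre of its underside, axes as steep_seat. The lower edge of the sloping plate is 30 mm, the upper edge 96 mm above the bench. The catch tray lies below the lower edge, 76 to 142 mm out along -x.
- steep_seat (a point): Steep slope stand, fixed: the middle of the top face of its smooth steel plate, 62.9 mm above the bench. The plate is 150 mm long down the slope, 124 mm wide, tilted 26 degrees. x is level and points uphill, y level across the slope, z straight up. Only a sole of friction above 0.49 stays put here.
- gentle: the whole gentle stand with its tray; origin at the centre of its underside, axes as gentle_seat. The lower edge of the sloping plate is 30 mm, the upper edge 56 mm above the bench. The catch tray lies below the lower edge, 76 to 142 mm out along -x.
- gentle_seat (a point): Gentle slope stand, fixed: the middle of the top face of its smooth steel plate, 43 mm above the bench. The plate is 150 mm long down the slope, 124 mm wide, tilted 10 degrees. x is level and points uphill, y level across the slope, z straight up. Only a sole of friction above 0.18 stays put here.
- steep_tray: grey catch tray at the foot of the steep stand, 66 x 124 x 16 mm, origin at the centre of its underside; must stay untouched
- gentle_tray: grey catch tray at the foot of the gentle stand, 66 x 124 x 16 mm, origin at the centre of its underside; must stay untouched
- coupling: bystander: white pipe coupling standing on end, 40 mm across, 36 mm high, origin at the centre of its underside
- elbow: bystander: grey pipe elbow, 32 mm across, 50 mm high, origin at the centre of its underside
- tee: bystander: white pipe tee lying flat, 80 x 57 x 34 mm, origin under the middle of its long run
- wrench: bystander: steel spanner, 180 mm long, lying flat, origin on its underside
- nipple: bystander: brass nipple, 38 mm across, 36 mm high, origin at the centre of its underside
- flange: bystander: dark steel flange, 72 mm across, 28 mm high, origin at the centre of its underside
- paste: bystander: jar of jointing paste, 52 mm across, 75 mm high, origin at the centre of its underside
Mind the look-alikes: they are no part of the job. What is shaped like the steep but black or pink is not meant.

How it is judged:
By the outcome, as a careful person would: the job done as asked, in the order asked, and still so for the second after the job is handed in, with the robot touching nothing.
It also fails if it takes over 70 s, if anything falls off the work surface, if the arm or the gripper's body presses on something with over 40 N, if the wrist force passes 120 N, or if a joint passes its speed limit or range.

## Working session

There is one attempt and no reset: what is moved stays moved. The work goes in short steps, Python scripts to look and compute and a tool call to move; the robot and the scene stay as the last step left them, time stands still between calls to the robot, and variables do not carry over. Pictures are saved under pics/ and viewed, and the job is handed in when it is done.

Besides the shell and the picture viewer there is one more tool, called after "Call:" by a JSON object that holds its "op" and its "data", one argument or row to a line. jog_arm: Moves the arm, as the interface text tells. Its arguments: {"type":"object","properties":{"commands":{"type":"array"}},"required":["commands"]}

```bash
ls; mkdir -p pics; cat > h.py <<'E'
import numpy as np, cv2
from bench import get_obs, cams, bot, nets
def cal(n):
    c=cams.calibration(n); R=cv2.Rodrigues(np.array(c["rvec"],float))[0]; t=np.array(c["tvec"],float)
    f=210/np.tan(np.radians(c["fov_y"])/2); return c,R,t,f
def cloud(n,d,C=None):
    c,R,t,f=C or cal(n)
    v,u=np.mgrid[0:420,0:560]
    K=np.array([[f,0,c["cx"]],[0,f,c["cy"]],[0,0,1]])
    x=(u-c["cx"])/f; y=(v-c["cy"])/f
    xd,yd=x.copy(),y.copy()
    for _ in range(20):
        s=1+c["k1"]*(x*x+y*y); x=xd/s; y=yd/s
    P=np.stack([x*d,y*d,d],-1).astype(float)
    W=(P-t)@R; W[d==0]=np.nan
    return W
def w2p(n,p,C=None):
    c,R,t,f=C or cal(n); q=R@np.array(p)+t; x,y=q[0]/q[2],q[1]/q[2]; s=1+c["k1"]*(x*x+y*y)
    return f*x*s+c["cx"],f*y*s+c["cy"]
E
python3 - <<'E'
from h import *
o=get_obs(); print({k:np.round(v,3) for k,v in o.items()}); print(bot.tcp_to_grasp)
for n in["scene","side","wrist"]:
    C=cal(n); im,d=cams.get_image(n); np.savez(f"{n}0.npz",im=im,d=d,W=cloud(n,d,C)); cv2.imwrite(f"pics/{n}0.png",im[:,:,::-1]); print(C[0])
E
```

```text
pics
{'time_s': np.float64(0.0), 'joint_positions': array([ 1.123,  0.384,  0.044,  1.6  , -0.018,  1.161, -0.05 ]), 'qd': array([ 0.   , -0.   ,  0.   , -0.002,  0.001, -0.001,  0.   ]), 'tau': array([-0.0000e+00, -4.3345e+01,  1.0250e+00, -2.4951e+01,  1.1000e-02,
        1.1000e-02,  0.0000e+00]), 'tcp_pos': array([ 0.222, -0.61 ,  0.194]), 'orientation': array([[-0.001,  0.343, -0.939],
       [ 0.002, -0.939, -0.343],
       [-1.   , -0.003,  0.   ]]), 'force': array([-0.051, -0.244, -0.221]), 'torque': array([ 0.002, -0.025,  0.019]), 'finger_gap': np.float64(1.0)}
-0.0187
{'fov_y': 56.71740261888656, 'cx': 283.5561441596801, 'cy': 201.5196411386369, 'k1': -0.06472259247185204, 'rvec': array([ 0.96397826,  2.62862518, -0.84990928]), 'tvec': array([ 0.36177365, -0.3527244 ,  1.45745399])}
{'fov_y': 50.799947145061196, 'cx': 284.11871019346944, 'cy': 208.65280315265443, 'k1': 0.02382970083458302, 'rvec': array([ 2.20234297, -0.17445852,  0.10440524]), 'tvec': array([-0.54437619,  0.19073804,  0.89583204])}
{'fov_y': 59.547148627585386, 'cx': 274.9248936385128, 'cy': 209.56518788365602, 'k1': -0.0983853201263856, 'rvec': array([-2.37883674,  1.66301401,  0.23907293]), 'tvec': array([-0.64825862, -0.03635692,  0.37909192])}
```

View pics/scene0.png

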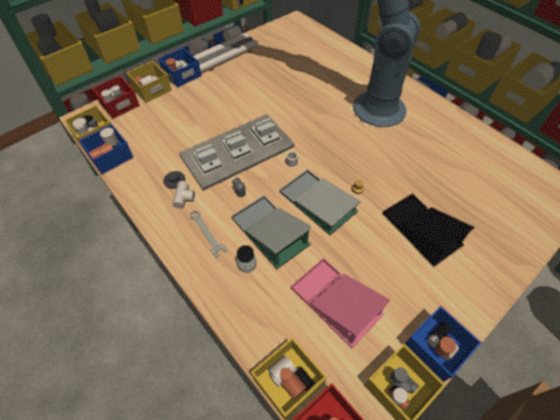

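View pics/side0.png

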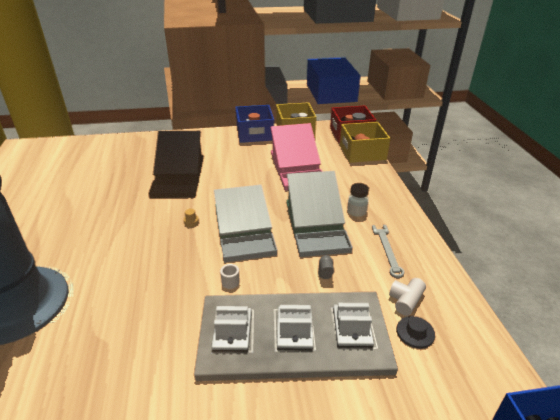

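View pics/wrist0.png

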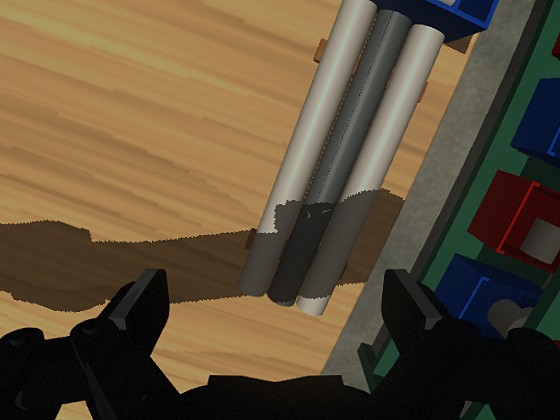

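The scene view shows the slate with three rests at about (207,158), (237,146) and (266,132). The green-sided grey stands are at (275,232), which looks steep, and (322,200), which looks gentle. The pink one at (345,300) and the black one at (430,228) are look-alikes. The wrist camera sees nothing relevant. Next I'll measure from the clouds.

```bash
python3 - <<'E'
from h import *
for n in["scene","side"]:
    z=np.load(n+"0.npz"); W=z["W"]
    m=np.isfinite(W).all(-1)&(W[...,0]>.2)&(W[...,0]<1.0)&(abs(W[...,1])<.7)&(W[...,2]>-.02)&(W[...,2]<.2)
    fl=m&(abs(W[...,2])<.008)
    A=np.c_[W[fl][:,:2],np.ones(fl.sum())]; print(n,"bench",np.linalg.lstsq(A,W[fl][:,2],rcond=None)[0])
    pts={"scene":{"r":[(207,158),(237,146),(266,132)],"plate":[(195,170),(280,150)],"steep":[(270,225)],"gentle":[(322,195)]},
     "side":{"r":[(232,328),(294,325),(353,325)],"plate":[(265,365),(325,365)],"steep":[(316,205)],"gentle":[(243,215)],"tr":[(320,243),(247,246)]}}[n]
    for k,v in pts.items():
        for u,w in v: print(k,(u,w),np.round(np.nanmedian(W[w-2:w+3,u-2:u+3].reshape(-1,3),0),4))
# top-down ortho heightmap, both
H=np.zeros((500,700,3),np.uint8)  # y from -.6.., 
for n in["scene","side"]:
    z=np.load(n+"0.npz"); W=z["W"]; im=z["im"]
    big=[cv2.resize(W[...,i],None,fx=3,fy=3) for i in range(3)]
    X,Y,Z=big; c=cv2.resize(im,None,fx=3,fy=3)
    ok=np.isfinite(X)&(Z>-.02)&(Z<.25)
    col=((.7-Y[ok])/.002).astype(int); row=((1.1-X[ok])/.002).astype(int)
    g=(col>=0)&(col<700)&(row>=0)&(row<500)
    Hn=np.zeros_like(H); Hn[row[g],col[g]]=c[ok][g][:,::-1]; cv2.imwrite(f"pics/ortho_{n}.png",Hn)
E
```

```text
scene bench [ 0.00082461  0.00064009 -0.00061195]
r (207, 158) [ 0.6587 -0.1614  0.0513]
r (237, 146) [ 0.5488 -0.1498  0.043 ]
r (266, 132) [ 0.4379 -0.1346  0.0459]
plate (195, 170) [ 0.7039 -0.1698  0.0195]
plate (280, 150) [ 0.4361 -0.0629  0.0159]
steep (270, 225) [0.6639 0.1636 0.0516]
gentle (322, 195) [0.4722 0.1747 0.0384]
side bench [0.00103668 0.00040367 0.00013776]
r (232, 328) [ 0.4288 -0.1727  0.0534]
r (294, 325) [ 0.5382 -0.1869  0.0583]
r (353, 325) [ 0.6439 -0.1983  0.0522]
plate (265, 365) [ 0.4795 -0.2332  0.0199]
plate (325, 365) [ 0.5817 -0.2489  0.0198]
steep (316, 205) [0.6586 0.1681 0.0537]
gentle (243, 215) [0.4787 0.1737 0.0386]
tr (320, 243) [0.6517 0.0842 0.0034]
tr (247, 246) [0.4798 0.0975 0.0033]
```

View pics/ortho_scene.png

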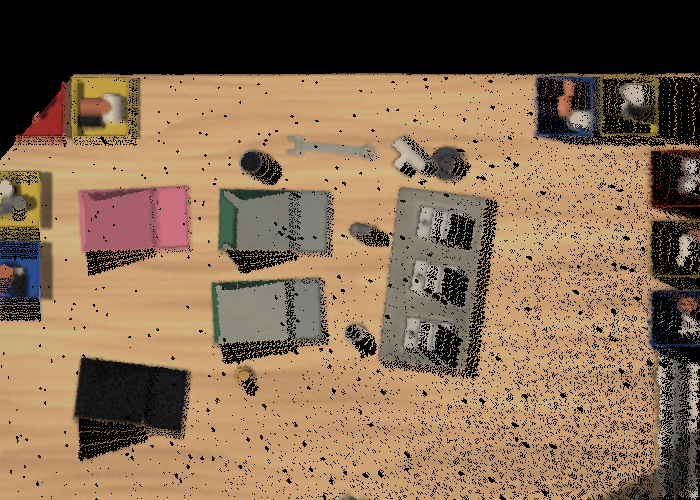

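View pics/ortho_side.png

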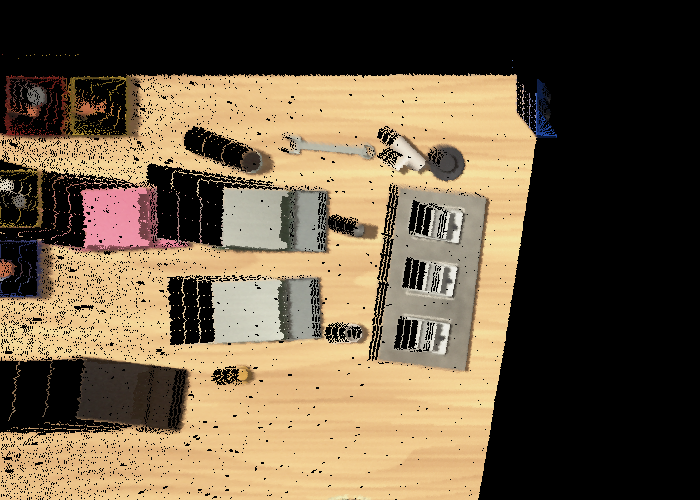

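```bash
cat > fit.py <<'E'
from h import *
def rect(P):
    (c,s,a)=cv2.minAreaRect(P.astype(np.float32)); return np.round(c,4),np.round(s,4),round(a,2)
def comp(W,m,seed):
    n,l=cv2.connectedComponents(m.astype(np.uint8)); k=l[seed[1],seed[0]]; return l==k
if __name__=="__main__":
  for n in["scene","side"]:
    W=np.load(n+"0.npz")["W"]; Z=W[...,2]
    m=(Z>.013)&(Z<.026)&(W[...,1]<-.03)&(W[...,1]>-.3)&(W[...,0]>.3)&(W[...,0]<.8)
    seed={"scene":(195,170),"side":(265,365)}[n]; k=comp(W,m,seed)
    print(n,"slate",rect(W[k][:,:2]*1000),k.sum(),np.median(Z[k]))
    for s,a,(xr) in(("steep",26,(.58,.74)),("gentle",10,(.40,.56))):
        seed={"scene":{"steep":(270,225),"gentle":(322,195)},"side":{"steep":(316,205),"gentle":(243,215)}}[n][s]
        m=(Z>.026)&(Z<.105)&(W[...,0]>xr[0])&(W[...,0]<xr[1])&(W[...,1]>.0)&(W[...,1]<.3)
        # fit plane by ransac-ish
        p0=W[seed[1]-6:seed[1]+7,seed[0]-6:seed[0]+7].reshape(-1,3)
        for _ in range(8):
            A=np.c_[p0[:,:2],np.ones(len(p0))]; co=np.linalg.lstsq(A,p0[:,2],rcond=None)[0]
            r=abs(Z-(W[...,0]*co[0]+W[...,1]*co[1]+co[2])); p0=W[m&(r<.004)]
        up=co[:2]/np.hypot(*co[:2]); print(n,s,"tilt",np.degrees(np.arctan(np.hypot(*co[:2]))),"uphill dir",np.degrees(np.arctan2(up[1],up[0])),len(p0))
        v=np.array([-up[1],up[0]]); a1=p0[:,:2]@up; a2=p0[:,:2]@v
        q1=np.percentile(a1,[.5,99.5]);q2=np.percentile(a2,[.5,99.5]);print("  ranges",q1,np.diff(q1),q2,np.diff(q2),"z",np.percentile(p0[:,2],[.5,99.5]))
        c=up*q1.mean()+v*q2.mean(); print("  centre",c,"z",co@[*c,1], rect(p0[:,:2]*1000))
E
python3 fit.py
```

```text
scene slate (array([ 542.2458, -165.5596]), array([188.6038, 352.1981]), 83.15) 2787 0.01977558980119633
 ** On entry to DLASCL parameter number  4 had an illegal value
 ** On entry to DLASCL parameter number  4 had an illegal valueTraceback (most recent call last):
  File "fit.py", line 18, in <module>
    A=np.c_[p0[:,:2],np.ones(len(p0))]; co=np.linalg.lstsq(A,p0[:,2],rcond=None)[0]
                                           ~~~~~~~~~~~~~~~^^^^^^^^^^^^^^^^^^^^^^
    x, resids, rank, s = _umath_linalg.lstsq(a, b, rcond,
                         ~~~~~~~~~~~~~~~~~~~^^^^^^^^^^^^^
                                             signature=signature)
                                             ^^^^^^^^^^^^^^^^^^^^
    raise LinAlgError("SVD did not converge in Linear Least Squares")
numpy.linalg.LinAlgError: SVD did not converge in Linear Least Squares
```

```bash
python3 - <<'E'
from h import *
a=cv2.imread("pics/scene0.png")[110:290,150:390]; b=cv2.imread("pics/side0.png")[280:385,190:440]
cv2.imwrite("pics/cropA.png",cv2.resize(a,None,fx=3,fy=3,interpolation=2)); cv2.imwrite("pics/cropB.png",cv2.resize(b,None,fx=3,fy=3,interpolation=2))
E
```

```text
(no output)
```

View pics/cropA.png

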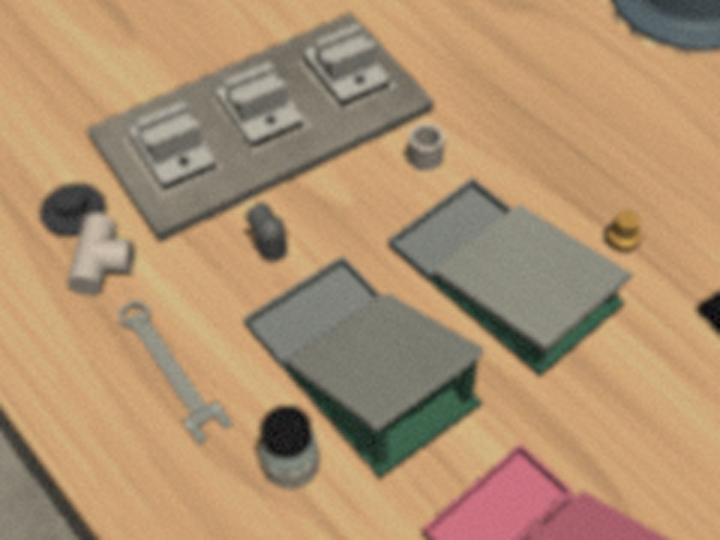

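View pics/cropB.png

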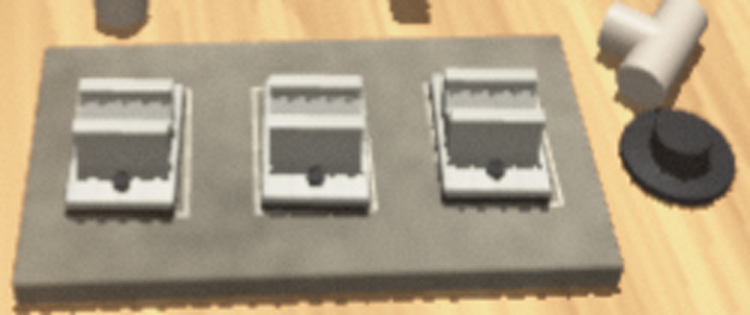

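In the enlarged crops, the green/grey stand at crop (385,360) has the tall back, so it is the steep one. The stand at crop (530,275) is low, so it is gentle. The pink and black ones are decoys.

```bash
sed -i 's/p0=W\[seed\(.*\)reshape(-1,3)/&; p0=p0[np.isfinite(p0).all(1)]/; s/r=abs(Z/r=np.abs(Z/' fit.py; python3 fit.py 2>&1 | grep -v Warn
python3 - <<'E'
from h import *
# rests: points z>.056 (saddle tops), and flange top z~.034
for n in["scene","side"]:
    W=np.load(n+"0.npz")["W"]; Z=W[...,2]
    m=np.isfinite(Z)&(Z>.0285)&(Z<.08)&(W[...,1]<-.08)&(W[...,1]>-.27)&(W[...,0]>.36)&(W[...,0]<.74)
    k,l,st,c=cv2.connectedComponentsWithStats(m.astype(np.uint8))
    for i in range(1,k):
        if st[i,4]<60: continue
        P=W[l==i]; T=P[P[:,2]>.055]; print(n,np.round(c[i]),st[i,4],"all",cv2.minAreaRect((P[:,:2]*1000).astype(np.float32)),"top",len(T),T.mean(0).round(4),"zmax",np.percentile(P[:,2],98).round(4), cv2.minAreaRect((T[:,:2]*1000).astype(np.float32)))
E
```

```text
scene slate (array([ 542.2458, -165.5596]), array([188.6038, 352.1981]), 83.15) 2787 0.01977558980119633
scene steep tilt 25.969675161862984 uphill dir 88.57477004520277 1483
  ranges [0.1371478  0.27303876] [0.13589096] [-0.71701184 -0.59334719] [0.12366465] z [0.02920527 0.09681928]
  centre [0.66007799 0.18873395] z 0.06309812764290025 (array([660.1689, 188.7842]), array([138.8071, 125.2249]), 88.87)
scene gentle tilt 9.953478780487696 uphill dir 92.93169734502587 1594
  ranges [0.10242939 0.25010236] [0.14767297] [-0.54913938 -0.42441398] [0.1247254] z [0.02790249 0.0570429 ]
  centre [0.4771244  0.20093159] z 0.042611493374782344 (array([477.7473, 200.55  ]), array([127.895 , 150.5792]), 3.21)
side slate (array([ 541.6042, -165.9763]), array([182.5465, 351.0328]), 83.03) 10691 0.020280874199079032
side steep tilt 25.982731453146023 uphill dir 88.40921237387137 2544
  ranges [0.13772554 0.27320225] [0.13547672] [-0.71688215 -0.59364175] [0.1232404] z [0.02876218 0.09644326]
  centre [0.66071327 0.18719404] z 0.06321351783055246 (array([660.8353, 187.1872]), array([139.548 , 125.2
[... 1256 characters left out ...]
92578) top 581 [ 0.6504 -0.181   0.0629] zmax 0.0681 ((650.2521362304688, -180.53453063964844), (42.309837341308594, 56.505985260009766), 81.54668426513672)
side [295. 326.] 1463 all ((543.51904296875, -169.43704223632812), (91.47689819335938, 63.426265716552734), 80.52027130126953) top 588 [ 0.5435 -0.1696  0.063 ] zmax 0.0682 ((543.610107421875, -168.46290588378906), (42.95336151123047, 55.260902404785156), 81.0069351196289)
side [232. 328.] 1579 all ((428.34649658203125, -154.9874267578125), (91.16395568847656, 65.58954620361328), 80.32638549804688) top 608 [ 0.4284 -0.1544  0.063 ] zmax 0.068 ((428.732177734375, -153.502197265625), (42.0479621887207, 57.4663200378418), 80.25955200195312)
```

```bash
cat > go.py <<'E'
import sys; from h import *
def go(x,y,z,yaw):
    o=get_obs(); R=np.array(o["orientation"]); p=np.array(o["tcp_pos"])
    d=R.T@(np.array([x,y,z])-p)*1000; cur=np.degrees(np.arctan2(R[1,1],R[0,1]))
    t=-((yaw-cur+180)%360-180)
    print("t",round(o["time_s"],2),"tcp",p.round(4),"yaw",cur.round(2),"tilt",np.round(R[:,0],4),"F",np.round(o["force"],2),"gap",round(float(o["finger_gap"]),3),"q",np.round(o["joint_positions"],2)); print("shift",d.round(1),"turn",round(t,2))
if __name__=="__main__": go(*map(float,sys.argv[1:5]))
E
python3 go.py .429 -.154 .12 -99
```

```text
t 0.15 tcp [ 0.2225 -0.6099  0.1943] yaw -69.96 tilt [-8.0e-04  1.9e-03 -1.0e+00] F [1.02 0.46 0.3 ] gap 0.999 q [ 1.12  0.38  0.04  1.6  -0.02  1.16 -0.05]
shift [  74.9 -357.3 -350.3] turn 29.04
```

Call:
{"op": "jog_arm", "data": {
  "commands": [
    [0,-90,-88,8,100],
    [20,-180,-176,16,100],
    [40,-270,-264,24,75],
    [75,-357,-350,29,72],
    [75,-357,-350,29,72],
    [75,-357,-350,29,72],
    [75,-357,-350,29,72],
    [75,-357,-350,29,72],
    [75,-357,-350,29,72],
    [75,-357,-350,29,72],
    [75,-357,-350,29,72],
    [75,-357,-350,29,72],
    [75,-357,-350,29,72],
    [75,-357,-350,29,72],
    [75,-357,-350,29,72]
  ]
}}

```text
time_s: 1.65
tcp_pos: [0.4283, -0.1563, 0.1201]
orientation: [[-0.001, -0.159, -0.987], [0.001, -0.987, 0.159], [-1.0, -0.001, 0.001]]
force: [0.7, -0.1, 0.3]
finger_gap: 0.719
```

```bash
python3 go.py .429 -.154 .042 -99; python3 - <<'E'
from h import *
im,d=cams.get_image("wrist"); cv2.imwrite("pics/w1.png",im[:,:,::-1])
E
```

```text
t 1.65 tcp [ 0.4283 -0.1563  0.1201] yaw -99.17 tilt [-7.0e-04  1.4e-03 -1.0e+00] F [ 0.68 -0.07  0.32] gap 0.719 q [ 0.5   0.12 -0.25  2.11  0.04  0.92 -1.5 ]
shift [78.1 -2.3 -0.4] turn -0.17
```

View pics/w1.png

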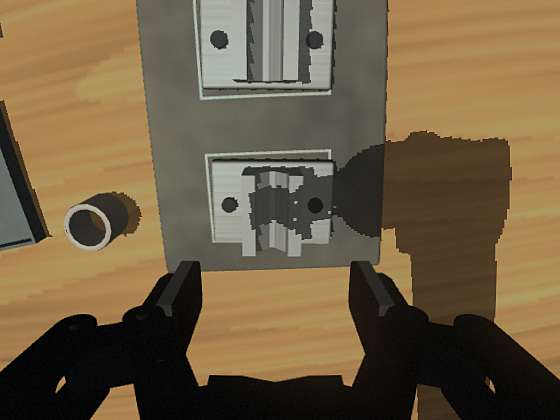

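The wrist view shows the rest under the jaws. The saddle spans columns 245–298, centred between the pads at 200 and 350. Descending.

Call:
{"op": "jog_arm", "data": {
  "commands": [
    [30,-2,0,0,72],
    [60,-2,0,0,72],
    [78,-2,0,0,72],
    [78,-2,0,0,72],
    [78,-2,0,0,72],
    [78,-2,0,0,72]
  ]
}}

```text
time_s: 2.3
tcp_pos: [0.4299, -0.1547, 0.0434]
orientation: [[0.002, -0.16, -0.987], [0.001, -0.987, 0.16], [-1.0, -0.001, -0.002]]
force: [0.2, 0.4, 0.3]
finger_gap: 0.717
```

Call:
{"op": "jog_arm", "data": {
  "commands": [
    [0,3,0,0,72],
    [0,6,0,0,72],
    [0,8,0,0,72]
  ]
}}

```text
time_s: 2.6
tcp_pos: [0.4292, -0.1634, 0.0442]
orientation: [[0.003, -0.16, -0.987], [-0.0, -0.987, 0.16], [-1.0, -0.0, -0.003]]
force: [0.4, 0.2, -0.1]
finger_gap: 0.72
```

Call:
{"op": "jog_arm", "data": {
  "commands": [
    [0,2,0,0,72],
    [0,4,0,0,72]
  ]
}}

```text
time_s: 2.8
tcp_pos: [0.4287, -0.1677, 0.0444]
orientation: [[0.004, -0.16, -0.987], [-0.0, -0.987, 0.16], [-1.0, -0.0, -0.004]]
force: [0.8, -0.7, 0.8]
finger_gap: 0.719
```

Call:
{"op": "jog_arm", "data": {
  "commands": [
    [0,2,0,0,72],
    [0,4,0,0,72]
  ]
}}

```text
time_s: 3.0
tcp_pos: [0.428, -0.1719, 0.0443]
orientation: [[0.004, -0.161, -0.987], [-0.0, -0.987, 0.161], [-1.0, -0.0, -0.004]]
force: [-1.0, -0.0, -0.4]
finger_gap: 0.72
```

Call:
{"op": "jog_arm", "data": {
  "commands": [
    [0,2,0,0,72],
    [0,4,0,0,72]
  ]
}}

```text
time_s: 3.2
tcp_pos: [0.4272, -0.176, 0.0443]
orientation: [[0.004, -0.161, -0.987], [-0.0, -0.987, 0.161], [-1.0, -0.0, -0.004]]
force: [0.4, 0.3, -0.4]
finger_gap: 0.718
```

Call:
{"op": "jog_arm", "data": {
  "commands": [
    [0,2,0,0,72],
    [0,4,0,0,72]
  ]
}}

```text
time_s: 3.4
tcp_pos: [0.4265, -0.18, 0.0442]
orientation: [[0.003, -0.161, -0.987], [-0.0, -0.987, 0.161], [-1.0, -0.0, -0.003]]
force: [0.3, 0.9, 0.8]
finger_gap: 0.717
```

```bash
cat > snap.py <<'E'
import sys; from h import *
n,f=sys.argv[1:3]; C=cal(n); im,d=cams.get_image(n); np.savez(f+".npz",W=cloud(n,d,C),im=im)
if len(sys.argv)>3:
    a,b,c,e=map(int,sys.argv[3:7]); im=cv2.resize(im[b:e,a:c],None,fx=3,fy=3,interpolation=2)
cv2.imwrite(f"pics/{f}.png",im[:,:,::-1])
o=get_obs(); print(np.round(o["force"],2),o["time_s"])
E
python3 snap.py side s2 190 220 440 400; python3 snap.py wrist w2
```

```text
[ 0.52 -1.34 -0.63] 3.45
[-0.25 -0.77 -0.65] 3.5
```

View pics/s2.png

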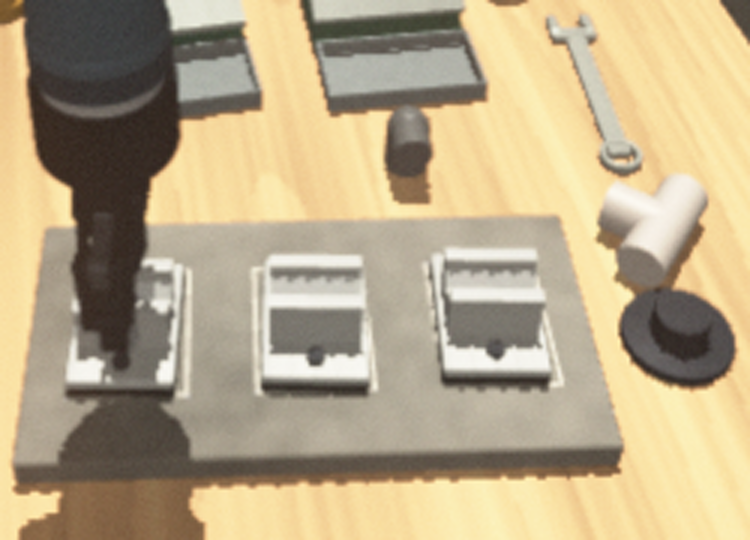

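View pics/w2.png

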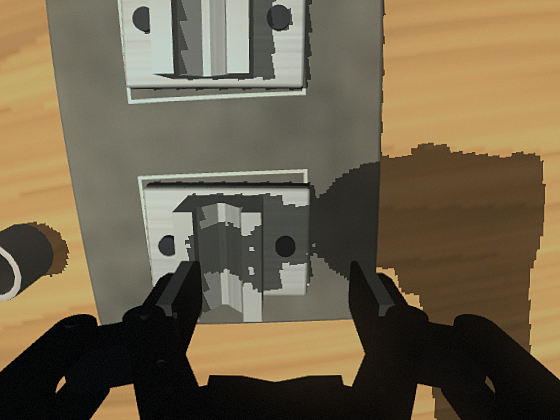

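The left pad is only now reaching the saddle face (wrist view, column 195), so I'll keep pushing.

Call:
{"op": "jog_arm", "data": {
  "commands": [
    [0,2,0,0,72],
    [0,4,0,0,72]
  ]
}}

```text
time_s: 3.7
tcp_pos: [0.4259, -0.1843, 0.0442]
orientation: [[0.003, -0.161, -0.987], [-0.001, -0.987, 0.161], [-1.0, -0.0, -0.004]]
force: [0.0, -0.4, 0.1]
finger_gap: 0.723
```

Call:
{"op": "jog_arm", "data": {
  "commands": [
    [0,2,0,0,72],
    [0,4,0,0,72]
  ]
}}

```text
time_s: 3.9
tcp_pos: [0.4252, -0.1885, 0.0443]
orientation: [[0.004, -0.161, -0.987], [-0.001, -0.987, 0.161], [-1.0, -0.0, -0.004]]
force: [-0.1, -1.0, -0.3]
finger_gap: 0.721
```

Call:
{"op": "jog_arm", "data": {
  "commands": [
    [0,2,0,0,72],
    [0,4,0,0,72]
  ]
}}

```text
time_s: 4.1
tcp_pos: [0.4245, -0.1926, 0.0443]
orientation: [[0.003, -0.161, -0.987], [-0.001, -0.987, 0.161], [-1.0, -0.0, -0.004]]
force: [-0.8, -0.7, 0.4]
finger_gap: 0.722
```

```bash
python3 snap.py wrist w3; python3 snap.py side s3 190 220 440 400
```

```text
[-0.03  0.48  0.55] 4.15
[-0.34 -0.05 -0.17] 4.2
```

View pics/w3.png

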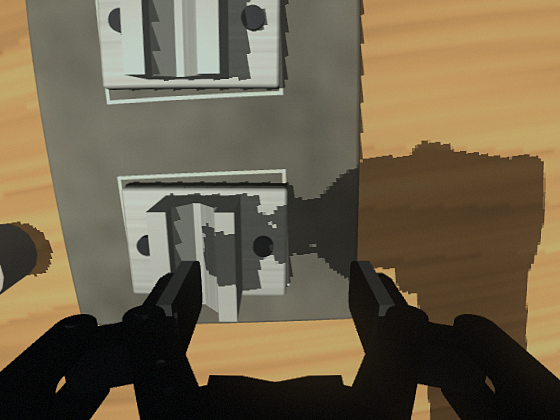

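View pics/s3.png

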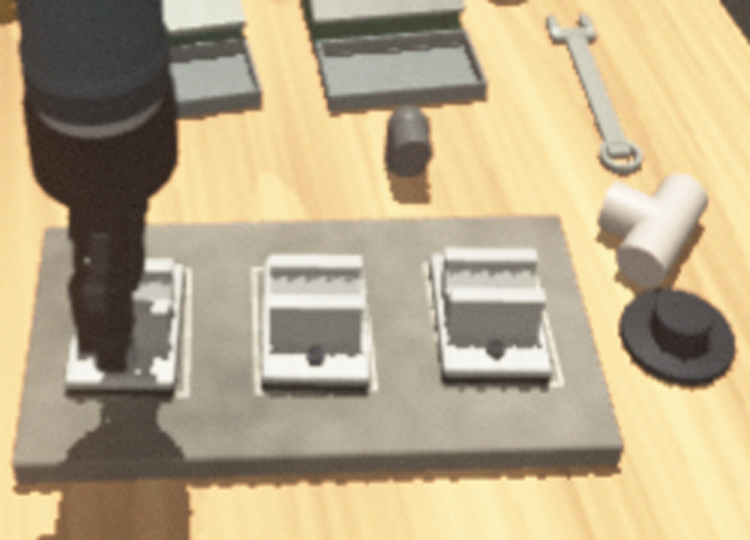

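```bash
python3 - <<'E'
from h import *
W=np.load("w3.npz")["W"]
for p in[(190,270),(185,285),(195,270),(170,290),(165,205),(180,230),(225,240),(225,300),(228,318),(375,285),(360,270),(150,230),(265,245)]:
    print(p,W[p[1],p[0]].round(4))
C=cal("wrist"); o=get_obs(); print(w2p("wrist",o["tcp_pos"],C), -C[1].T@C[2], o["tcp_pos"])
W=np.load("s3.npz")["W"]; Z=W[...,2]; m=(Z>.028)&(Z<.08)&(W[...,0]>.37)&(W[...,0]<.48)&(W[...,1]<-.08)
print(W[m][:,1].min(),np.percentile(W[m][:,1],[1,50,99]))
W=np.load("w3.npz")["W"]; Z=W[...,2]; 
for lo,hi in((.031,.037),(.055,.072)):
    m=(Z>lo)&(Z<hi)&(W[...,0]>.38)&(W[...,0]<.475)&(W[...,1]<-.08); P=W[m]; print(cv2.minAreaRect((P[:,:2]*1000).astype(np.float32)),len(P))
E
```

```text
(190, 270) [ 0.4402 -0.1626  0.0978]
(185, 285) [ 0.4402 -0.1636  0.1103]
(195, 270) [ 0.4385 -0.1635  0.0946]
(170, 290) [ 0.4408 -0.1594  0.1138]
(165, 205) [ 0.457  -0.1443  0.055 ]
(180, 230) [ 0.4437 -0.1488  0.0558]
(225, 240) [ 0.439  -0.1717  0.0667]
(225, 300) [ 0.408  -0.1651  0.0652]
(228, 318) [ 0.3982 -0.1647  0.0658]
(375, 285) [ 0.4295 -0.2281  0.1099]
(360, 270) [ 0.4301 -0.2255  0.0983]
(150, 230) [ 0.449  -0.1385  0.0663]
(265, 245) [ 0.4224 -0.1865  0.0373]
(np.float64(275.6062088470758), np.float64(244.4336393265292)) [ 0.49356841 -0.20383782  0.22300788] [ 0.42447605 -0.19288693  0.04427802]
-0.20445484843998057 [-0.20229764 -0.17636248 -0.12035233]
((427.0865783691406, -153.23231506347656), (89.80552673339844, 64.56949615478516), 80.40202331542969) 7833
((427.0133972167969, -153.1873779296875), (41.0789794921875, 56.86042022705078), 80.26177215576172) 5472
```

```bash
python3 - <<'E'
from h import *
z=np.load("w3.npz");W=z["W"]
for u in (190,196,200):
    for v in range(252,300,4): print((u,v),W[v,u].round(3),z["im"][v,u],end=" ")
    print()
cv2.imwrite("pics/w3c.png",cv2.resize(z["im"][170:350,120:400],None,fx=2.8,fy=2.8)[:,:,::-1])
E
```

```text
(190, 252) [ 0.431 -0.15   0.053] [107 110 102] (190, 256) [ 0.428 -0.149  0.052] [108 111 103] (190, 260) [ 0.426 -0.149  0.053] [ 99 101  95] (190, 264) [ 0.44  -0.161  0.092] [45 48 45] (190, 268) [ 0.44  -0.162  0.095] [23 22 24] (190, 272) [ 0.44  -0.163  0.099] [17 16 16] (190, 276) [ 0.44  -0.164  0.103] [16 18 17] (190, 280) [ 0.439 -0.164  0.104] [18 16 16] (190, 284) [ 0.437 -0.163  0.103] [14 15 15] (190, 288) [ 0.436 -0.163  0.105] [16 18 15] (190, 292) [ 0.434 -0.163  0.104] [16 14 14] (190, 296) [ 0.433 -0.163  0.105] [12 14 12] 
(196, 252) [ 0.429 -0.152  0.05 ] [172 174 164] (196, 256) [ 0.427 -0.152  0.05 ] [158 162 150] (196, 260) [ 0.425 -0.151  0.05 ] [130 133 123] (196, 264) [ 0.44  -0.164  0.092] [22 22 20] (196, 268) [ 0.438 -0.163  0.092] [20 23 20] (196, 272) [ 0.437 -0.163  0.093] [21 20 17] (196, 276) [ 0.435 -0.163  0.093] [18 20 20] (196, 280) [ 0.434 -0.163  0.094] [21 22 18] (196, 284) [ 0.433 -0.163  0.095] [18 16 15] (196, 288) [ 0.432 -0.163  0.096] [15 15 13] (196, 292) [ 0.429 -0.162  0.095] [15 17 12] (196, 296) [ 0.428 -0.162  0.097] [17 16 14] 
(200, 252) [ 0.429 -0.154  0.05 ] [178 180 168] (200, 256) [ 0.426 -0.154  0.05 ] [174 177 166] (200, 260) [ 0.424 -0.153  0.049] [176 180 167] (200, 264) [ 0.422 -0.153  0.05 ] [183 187 175] (200, 268) [ 0.435 -0.163  0.086] [77 78 75] (200, 272) [ 0.434 -0.163  0.086] [13 14 11] (200, 276) [ 0.432 -0.162  0.086] [0 1 0] (200, 280) [ 0.43  -0.162  0.087] [3 4 3] (200, 284) [ 0.429 -0.162  0.088] [7 5 5] (200, 288) [ 0.427 -0.162  0.088] [14 12 11] (200, 292) [ 0.426 -0.161  0.088] [12 12 10] (200, 296) [ 0.424 -0.161  0.089] [12  9 13]
```

View pics/w3c.png

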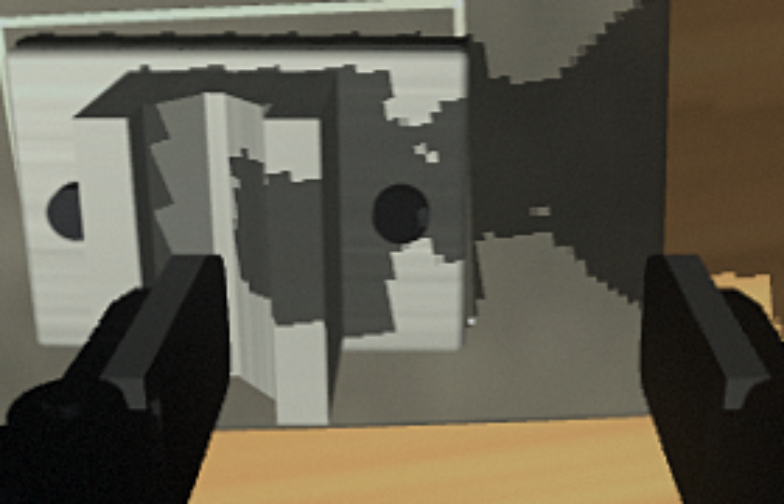

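```bash
python3 - <<'E'
from h import *
z=np.load("s3.npz");W=z["W"]
for v in range(296,352,3): print(v,[(u,*W[v,u].round(3),int(z["im"][v,u].mean())) for u in (222,226,230)])
E
```

```text
296 [(222, np.float64(0.418), np.float64(-0.228), np.float64(0.198), 45), (226, np.float64(0.424), np.float64(-0.229), np.float64(0.198), 51), (230, np.float64(0.43), np.float64(-0.229), np.float64(0.197), 42)]
299 [(222, np.float64(0.418), np.float64(-0.229), np.float64(0.192), 65), (226, np.float64(0.424), np.float64(-0.229), np.float64(0.192), 52), (230, np.float64(0.43), np.float64(-0.232), np.float64(0.193), 45)]
302 [(222, np.float64(0.418), np.float64(-0.235), np.float64(0.192), 58), (226, np.float64(0.424), np.float64(-0.235), np.float64(0.192), 48), (230, np.float64(0.429), np.float64(-0.233), np.float64(0.188), 40)]
305 [(222, np.float64(0.417), np.float64(-0.241), np.float64(0.193), 61), (226, np.float64(0.423), np.float64(-0.238), np.float64(0.188), 48), (230, np.float64(0.429), np.float64(-0.228), np.float64(0.176), 44)]
308 [(222, np.float64(0.417), np.float64(-0.245), np.float64(0.19), 60), (226, np.float64(0.423), np.float64(-0.24), np.float64(0.184), 48), (230, np.float64(0.428), np.float64(-0.161), np.float64(0.093), 45)]
311 [(222, np.float64(0.417), np.float64(-0.
[... 2211 characters left out ...]
(230, np.float64(0.424), np.float64(-0.237), np.float64(0.102), 47)]
344 [(222, np.float64(0.409), np.float64(-0.19), np.float64(0.035), 229), (226, np.float64(0.417), np.float64(-0.234), np.float64(0.091), 86), (230, np.float64(0.424), np.float64(-0.236), np.float64(0.093), 83)]
347 [(222, np.float64(nan), np.float64(nan), np.float64(nan), 182), (226, np.float64(0.416), np.float64(-0.196), np.float64(0.033), 127), (230, np.float64(0.422), np.float64(-0.197), np.float64(0.032), 124)]
350 [(222, np.float64(0.408), np.float64(-0.196), np.float64(0.026), 54), (226, np.float64(0.415), np.float64(-0.195), np.float64(0.024), 48), (230, np.float64(0.422), np.float64(-0.197), np.float64(0.025), 50)]
```

Both cameras put the open fingertips at z≈0.085 while the TCP reads 0.044, so the pads passed above the saddle. I'll raise, shut the fingers and measure the true tip.

Call:
{"op": "jog_arm", "data": {
  "commands": [
    [-40,0,0,0,72],
    [-60,0,0,0,0],
    [-60,0,0,0,0],
    [-60,0,0,0,0],
    [-60,0,0,0,0],
    [-60,0,0,0,0],
    [-60,0,0,0,0],
    [-60,0,0,0,0],
    [-60,0,0,0,0],
    [-60,0,0,0,0]
  ]
}}

```text
time_s: 5.2
tcp_pos: [0.4242, -0.1928, 0.1041]
orientation: [[0.003, -0.162, -0.987], [-0.001, -0.987, 0.162], [-1.0, 0.0, -0.003]]
force: [0.1, 0.1, 0.0]
finger_gap: 0.002
```

```bash
python3 snap.py wrist w4; python3 snap.py side s4 190 150 440 330; python3 - <<'E'
from h import *
o=get_obs(); print(o["tcp_pos"],o["finger_gap"])
z=np.load("w4.npz");W=z["W"]; im=z["im"].mean(-1)
p=np.array(o["tcp_pos"]); m=(np.hypot(W[...,0]-p[0],W[...,1]-p[1])<.05)&(W[...,2]>.08)&(im<70)
print(np.percentile(W[m][:,2],[.5,1,5,20]),m.sum())
E
```

```text
[-0.37 -0.6  -0.11] 5.25
[-0.18  0.17 -0.39] 5.3
[ 0.42427546 -0.19281608  0.10426185] -0.002737834872865766
[0.14916082 0.15244064 0.17288618 0.19493948] 44396
```

View pics/w4.png

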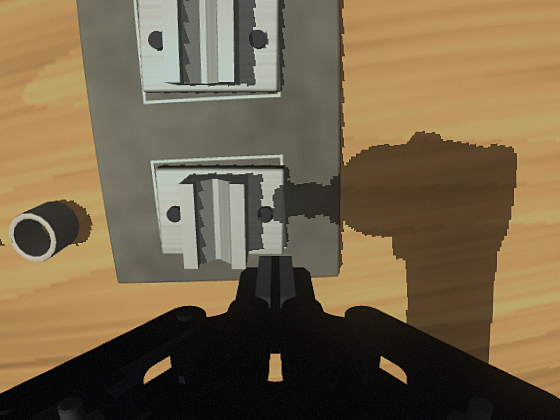

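View pics/s4.png

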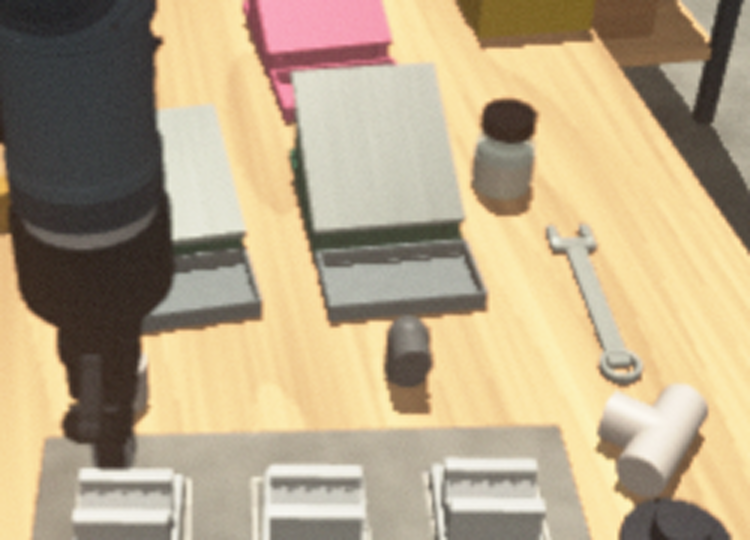

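```bash
python3 - <<'E'
from h import *
z=np.load("w4.npz");W=z["W"]
for v in range(246,300,4): print(v,[(u,*W[v,u].round(3)) for u in (262,275,288)])
z=np.load("s4.npz");W=z["W"]
for v in range(285,312,2): print(v,[(u,*W[v,u].round(3)) for u in (226,230)],z["im"][v,226])
C=cal("wrist"); o=get_obs(); R=np.array(o["orientation"]); p=np.array(o["tcp_pos"]); print(R.T@(-C[1].T@C[2]-p), p)
for h in(0,.02,.04): print(w2p("wrist",p+[0,0,h],C), w2p("side",p+[0,0,h]))
E
```

```text
246 [(262, np.float64(0.397), np.float64(-0.179), np.float64(0.034)), (275, np.float64(0.396), np.float64(-0.188), np.float64(0.034)), (288, np.float64(0.389), np.float64(-0.197), np.float64(0.02))]
250 [(262, np.float64(0.394), np.float64(-0.178), np.float64(0.034)), (275, np.float64(0.393), np.float64(-0.187), np.float64(0.034)), (288, np.float64(0.385), np.float64(-0.196), np.float64(0.02))]
254 [(262, np.float64(0.391), np.float64(-0.177), np.float64(0.033)), (275, np.float64(0.39), np.float64(-0.187), np.float64(0.034)), (288, np.float64(0.382), np.float64(-0.196), np.float64(0.02))]
258 [(262, np.float64(0.436), np.float64(-0.189), np.float64(0.147)), (275, np.float64(0.435), np.float64(-0.194), np.float64(0.146)), (288, np.float64(0.434), np.float64(-0.199), np.float64(0.147))]
262 [(262, np.float64(0.436), np.float64(-0.189), np.float64(0.15)), (275, np.float64(0.435), np.float64(-0.194), np.float64(0.15)), (288, np.float64(0.434), np.float64(-0.199), np.float64(0.151))]
266 [(262, np.float64(0.436), np.float64(-0.189), np.float64(0.154)), (275, np.float64(0.435), np.float64(
[... 3488 characters left out ...]
at64(0.067)), (230, np.float64(0.428), np.float64(-0.14), np.float64(0.067))] [231 229 217]
311 [(226, np.float64(0.421), np.float64(-0.138), np.float64(0.06)), (230, np.float64(0.428), np.float64(-0.141), np.float64(0.062))] [134 127 116]
[-0.1784826  -0.00030481 -0.07061396] [ 0.42427546 -0.19281608  0.10426185]
(np.float64(275.5470374835122), np.float64(244.46622564710222)) (np.float64(228.36417730879808), np.float64(318.2975293791777))
(np.float64(275.61075032154866), np.float64(260.04681967648116)) (np.float64(227.60935387792844), np.float64(310.27939709863875))
(np.float64(275.6899549870548), np.float64(279.4754186117341)) (np.float64(226.82883866343343), np.float64(301.9998360494419))
```

Shut, the tips are at z≈0.145 against a reported 0.104. The real fingertips therefore sit about 41 mm above the reported TCP, and both cameras agree on this. I'll allow for the offset and watch the force.

```bash
python3 go.py .428 -.1545 .10 -99.5
```

```text
t 5.3 tcp [ 0.4243 -0.1928  0.1043] yaw -99.3 tilt [ 3.5e-03 -7.0e-04 -1.0e+00] F [-0.18  0.17 -0.39] gap -0.003 q [ 0.55  0.16 -0.22  2.1   0.05  0.88 -1.43]
shift [  4.2 -38.4   2.5] turn 0.2
```

Call:
{"op": "jog_arm", "data": {
  "commands": [
    [0,-38,2,0,72],
    [0,-38,2,0,72],
    [0,-38,2,0,72],
    [0,-38,2,0,72],
    [20,-38,2,0,72],
    [50,-38,2,0,72],
    [80,-38,2,0,72],
    [90,-38,2,0,72],
    [90,-38,2,0,72],
    [90,-38,2,0,72]
  ]
}}

```text
time_s: 6.3
tcp_pos: [0.4295, -0.1557, 0.015]
orientation: [[0.005, -0.162, -0.987], [-0.001, -0.987, 0.162], [-1.0, 0.0, -0.005]]
force: [-0.5, -0.7, 0.1]
finger_gap: 0.721
```

Call:
{"op": "jog_arm", "data": {
  "commands": [
    [4,0,0,0,72],
    [8,0,0,0,72],
    [11,0,0,0,72],
    [11,0,0,0,72]
  ]
}}

```text
time_s: 6.7
tcp_pos: [0.4293, -0.1557, 0.0038]
orientation: [[0.004, -0.162, -0.987], [-0.001, -0.987, 0.162], [-1.0, 0.0, -0.004]]
force: [0.1, 0.2, -0.3]
finger_gap: 0.72
```

```bash
python3 snap.py wrist w5;python3 go.py .428 -.1545 .0 -99.5
```

```text
[-0.45  0.06 -0.3 ] 6.75
t 6.75 tcp [ 0.4295 -0.1557  0.0039] yaw -99.34 tilt [ 0.0045 -0.0012 -1.    ] F [-0.45  0.06 -0.3 ] gap 0.718 q [ 0.47  0.32 -0.24  2.18  0.12  0.65 -1.58]
shift [ 3.9 -0.9  1.6] turn 0.16
```

View pics/w5.png

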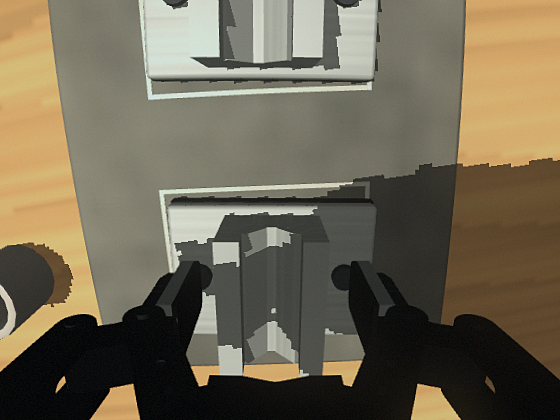

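The pads now straddle the saddle: they are at columns 200 and 350, the saddle at 215–328. Pushing along tool +y.

Call:
{"op": "jog_arm", "data": {
  "commands": [
    [0,3,0,0,72],
    [0,6,0,0,72],
    [0,9,0,0,72],
    [0,11,0,0,72],
    [0,13,0,0,72]
  ]
}}

```text
time_s: 7.25
tcp_pos: [0.428, -0.165, 0.0039]
orientation: [[0.005, -0.161, -0.987], [0.003, -0.987, 0.161], [-1.0, -0.004, -0.004]]
force: [0.5, 9.2, 1.6]
finger_gap: 0.726
```

Call:
{"op": "jog_arm", "data": {
  "commands": [
    [0,1,0,0,72],
    [0,2,0,0,72]
  ]
}}

```text
time_s: 7.45
tcp_pos: [0.428, -0.1648, 0.0038]
orientation: [[0.005, -0.16, -0.987], [0.006, -0.987, 0.16], [-1.0, -0.006, -0.004]]
force: [1.0, 7.6, 0.7]
finger_gap: 0.724
```

Call:
{"op": "jog_arm", "data": {
  "commands": [
    [0,1,0,0,72],
    [0,2,0,0,72]
  ]
}}

```text
time_s: 7.65
tcp_pos: [0.428, -0.1648, 0.0037]
orientation: [[0.005, -0.159, -0.987], [0.008, -0.987, 0.16], [-1.0, -0.009, -0.004]]
force: [0.2, 8.7, 1.6]
finger_gap: 0.717
```

Call:
{"op": "jog_arm", "data": {
  "commands": [
    [0,1,0,0,72],
    [0,2,0,0,72]
  ]
}}

```text
time_s: 7.85
tcp_pos: [0.428, -0.1646, 0.0036]
orientation: [[0.005, -0.159, -0.987], [0.01, -0.987, 0.159], [-1.0, -0.011, -0.003]]
force: [1.1, 8.1, 1.1]
finger_gap: 0.721
```

Call:
{"op": "jog_arm", "data": {
  "commands": [
    [0,1,0,0,72],
    [0,2,0,0,72]
  ]
}}

```text
time_s: 8.05
tcp_pos: [0.4281, -0.1645, 0.0036]
orientation: [[0.005, -0.158, -0.987], [0.013, -0.987, 0.158], [-1.0, -0.014, -0.003]]
force: [2.5, 9.8, 1.2]
finger_gap: 0.723
```

Call:
{"op": "jog_arm", "data": {
  "commands": [
    [0,1,0,0,72],
    [0,2,0,0,72]
  ]
}}

```text
time_s: 8.25
tcp_pos: [0.4281, -0.1644, 0.0035]
orientation: [[0.005, -0.157, -0.988], [0.015, -0.987, 0.157], [-1.0, -0.016, -0.003]]
force: [1.7, 8.8, 0.8]
finger_gap: 0.722
```

```bash
python3 snap.py wrist w6;python3 go.py .428 -.1545 .0 -99.5
```

```text
[0.32 8.05 0.66] 8.3
t 8.3 tcp [ 0.4281 -0.1644  0.0035] yaw -99.04 tilt [ 0.0053  0.0155 -0.9999] F [0.32 8.05 0.66] gap 0.723 q [ 0.51  0.33 -0.24  2.17  0.1   0.65 -1.53]
shift [ 3.7 -9.7  1.7] turn 0.46
```

View pics/w6.png

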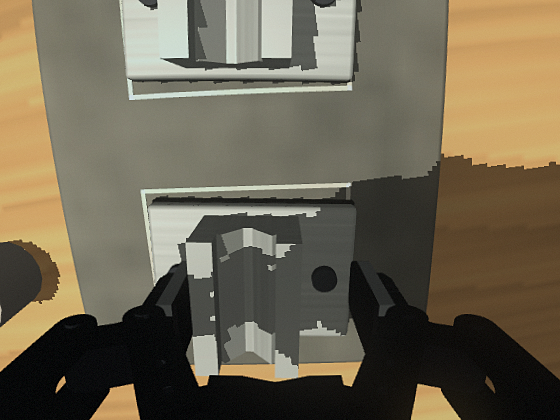

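It resists at 8–9 N without moving yet, because each call restarts from the measured pose. One longer push should show whether it slides.

Call:
{"op": "jog_arm", "data": {
  "commands": [
    [0,4,0,0,72],
    [0,7,0,0,72],
    [0,10,0,0,72],
    [0,12,0,0,72],
    [0,14,0,0,72]
  ]
}}

```text
time_s: 8.8
tcp_pos: [0.4264, -0.1752, 0.0033]
orientation: [[0.005, -0.155, -0.988], [0.019, -0.988, 0.156], [-1.0, -0.019, -0.002]]
force: [1.0, 9.6, 1.3]
finger_gap: 0.72
```

Call:
{"op": "jog_arm", "data": {
  "commands": [
    [0,-12,0,0,72],
    [0,-12,0,0,72],
    [0,-12,0,0,72]
  ]
}}

```text
time_s: 9.1
tcp_pos: [0.4281, -0.1643, 0.0036]
orientation: [[0.005, -0.155, -0.988], [0.017, -0.988, 0.155], [-1.0, -0.018, -0.002]]
force: [0.4, 0.9, -0.5]
finger_gap: 0.718
```

```bash
python3 snap.py wrist w7; python3 - <<'E'
from h import *
W=np.load("w7.npz")["W"]; Z=W[...,2]
for lo,hi in((.029,.040),(.055,.072)):
  for x0 in (.428,.5437):
    m=(Z>lo)&(Z<hi)&(abs(W[...,0]-x0)<.05)&(W[...,1]<-.08)&(W[...,1]>-.24); P=W[m]; print(lo,cv2.minAreaRect((P[:,:2]*1000).astype(np.float32)),len(P))
E
python3 go.py .5437 -.1692 .05 -99.5
```

```text
[ 0.83 -0.61  0.31] 9.15
0.029 ((425.4819641113281, -164.77261352539062), (90.30215454101562, 64.37606048583984), 80.82009887695312) 10181
0.029 ((524.2130737304688, -165.1354217529297), (89.99532318115234, 30.121091842651367), 80.05230712890625) 9692
0.055 ((427.647216796875, -168.83409118652344), (67.86553955078125, 73.5615234375), 27.20297622680664) 13481
0.055 ((522.9880981445312, -164.659912109375), (40.4110221862793, 19.453779220581055), 80.26580047607422) 5909
t 9.15 tcp [ 0.4281 -0.1645  0.0036] yaw -98.98 tilt [ 0.0053  0.0175 -0.9998] F [ 0.83 -0.61  0.31] gap 0.718 q [ 0.51  0.33 -0.24  2.17  0.1   0.65 -1.52]
shift [ -45.9  -14.2 -115.1] turn 0.52
```

View pics/w7.png

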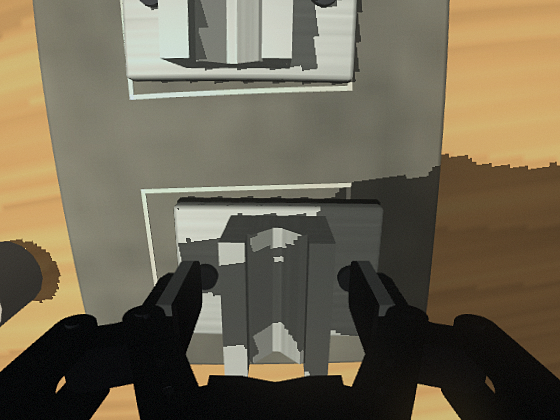

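Rest A slid about 11 mm at 9.6 N, with the outline at columns 142–350 and the flange now at 175–382, so A is the grippy one. B is next.

Call:
{"op": "jog_arm", "data": {
  "commands": [
    [-46,0,0,0,72],
    [-56,0,0,0,72],
    [-50,-14,-50,0,72],
    [-46,-14,-100,0,72],
    [-46,-14,-115,0.5,72],
    [-46,-14,-115,0.5,72],
    [-46,-14,-115,0.5,72],
    [-46,-14,-115,0.5,72]
  ]
}}

```text
time_s: 9.95
tcp_pos: [0.5414, -0.1699, 0.0495]
orientation: [[0.003, -0.166, -0.986], [0.017, -0.986, 0.166], [-1.0, -0.018, 0.0]]
force: [0.2, 0.5, -0.2]
finger_gap: 0.719
```

```bash
python3 go.py .5437 -.1692 .0035 -99.5
```

```text
t 9.95 tcp [ 0.5414 -0.1699  0.0495] yaw -99.54 tilt [ 0.0028  0.0173 -0.9998] F [ 0.24  0.52 -0.15] gap 0.719 q [ 0.45  0.42 -0.25  1.9   0.11  0.84 -1.59]
shift [46.  -0.3 -2.1] turn -0.04
```

Call:
{"op": "jog_arm", "data": {
  "commands": [
    [25,0,-2,0,72],
    [46,0,-2,0,72],
    [46,0,-2,0,72],
    [46,0,-2,0,72]
  ]
}}

```text
time_s: 10.35
tcp_pos: [0.542, -0.1696, 0.0034]
orientation: [[0.001, -0.166, -0.986], [0.017, -0.986, 0.166], [-1.0, -0.017, 0.002]]
force: [0.4, -0.6, 0.1]
finger_gap: 0.717
```

Call:
{"op": "jog_arm", "data": {
  "commands": [
    [0,5,0,0,72],
    [0,9,0,0,72],
    [0,11,0,0,72],
    [0,13,0,0,72],
    [0,15,0,0,72]
  ]
}}

```text
time_s: 10.85
tcp_pos: [0.54, -0.1841, 0.0036]
orientation: [[0.002, -0.166, -0.986], [0.018, -0.986, 0.166], [-1.0, -0.018, 0.001]]
force: [-0.1, 1.8, -0.2]
finger_gap: 0.718
```

Call:
{"op": "jog_arm", "data": {
  "commands": [
    [0,3,0,0,72],
    [0,6,0,0,72]
  ]
}}

```text
time_s: 11.05
tcp_pos: [0.539, -0.1899, 0.0034]
orientation: [[0.002, -0.165, -0.986], [0.018, -0.986, 0.165], [-1.0, -0.018, 0.001]]
force: [-0.5, 1.5, 0.4]
finger_gap: 0.72
```

Call:
{"op": "jog_arm", "data": {
  "commands": [
    [0,3,0,0,72],
    [0,6,0,0,72]
  ]
}}

```text
time_s: 11.25
tcp_pos: [0.538, -0.1962, 0.0033]
orientation: [[0.002, -0.165, -0.986], [0.018, -0.986, 0.165], [-1.0, -0.018, 0.001]]
force: [-0.0, 1.9, -0.3]
finger_gap: 0.722
```

```bash
python3 snap.py wrist w8; python3 go.py .5437 -.1692 .0035 -99.5
```

```text
[0.71 0.77 1.05] 11.3
t 11.3 tcp [ 0.5378 -0.1971  0.0033] yaw -99.57 tilt [ 0.0018  0.0173 -0.9998] F [0.71 0.77 1.05] gap 0.719 q [ 0.48  0.5  -0.23  1.9   0.13  0.76 -1.56]
shift [  0.3 -28.5  -1.2] turn -0.07
```

View pics/w8.png

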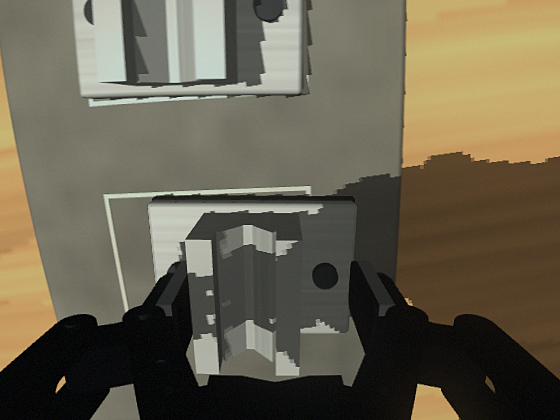

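B slid about 18 mm at only ~1.7 N, which is ambiguous with this noise. I'll measure C and compare.

```bash
python3 go.py .651 -.180 .055 -99.5
```

```text
t 11.3 tcp [ 0.5378 -0.1971  0.0033] yaw -99.57 tilt [ 0.0018  0.0173 -0.9998] F [0.71 0.77 1.05] gap 0.719 q [ 0.48  0.5  -0.23  1.9   0.13  0.76 -1.56]
shift [ -51.2  -36.6 -108.7] turn -0.07
```

Call:
{"op": "jog_arm", "data": {
  "commands": [
    [0,-9,0,0,72],
    [-45,-10,0,0,72],
    [-56,-12,0,0,72],
    [-53,-25,-50,0,72],
    [-51,-36,-100,0,72],
    [-51,-36,-109,0,72],
    [-51,-36,-109,0,72],
    [-51,-36,-109,0,72],
    [-51,-36,-109,0,72]
  ]
}}

```text
time_s: 12.2
tcp_pos: [0.6491, -0.1813, 0.0542]
orientation: [[-0.001, -0.167, -0.986], [0.017, -0.986, 0.167], [-1.0, -0.016, 0.003]]
force: [-0.5, -0.3, 0.3]
finger_gap: 0.715
```

```bash
python3 go.py .651 -.180 .0035 -99.5
```

```text
t 12.2 tcp [ 0.6491 -0.1813  0.0542] yaw -99.63 tilt [-6.000e-04  1.680e-02 -9.999e-01] F [-0.47 -0.26  0.28] gap 0.715 q [ 0.4   0.59 -0.23  1.62  0.14  0.96 -1.62]
shift [50.8 -0.7 -1.8] turn -0.13
```

Call:
{"op": "jog_arm", "data": {
  "commands": [
    [25,-1,-2,0,72],
    [51,-1,-2,0,72],
    [51,-1,-2,0,72],
    [51,-1,-2,0,72]
  ]
}}

```text
time_s: 12.6
tcp_pos: [0.6496, -0.1802, 0.003]
orientation: [[-0.003, -0.168, -0.986], [0.017, -0.986, 0.168], [-1.0, -0.016, 0.006]]
force: [0.4, -0.2, 0.2]
finger_gap: 0.725
```

Call:
{"op": "jog_arm", "data": {
  "commands": [
    [0,5,0,0,72],
    [0,9,0,0,72],
    [0,11,0,0,72],
    [0,13,0,0,72],
    [0,15,0,0,72]
  ]
}}

```text
time_s: 13.1
tcp_pos: [0.6482, -0.1929, 0.0035]
orientation: [[-0.001, -0.167, -0.986], [0.019, -0.986, 0.167], [-1.0, -0.018, 0.004]]
force: [1.4, 3.1, 0.5]
finger_gap: 0.723
```

Call:
{"op": "jog_arm", "data": {
  "commands": [
    [0,3,0,0,72],
    [0,6,0,0,72]
  ]
}}

```text
time_s: 13.3
tcp_pos: [0.6473, -0.1977, 0.0033]
orientation: [[-0.001, -0.165, -0.986], [0.02, -0.986, 0.165], [-1.0, -0.019, 0.004]]
force: [0.7, 3.4, -0.1]
finger_gap: 0.721
```

Call:
{"op": "jog_arm", "data": {
  "commands": [
    [0,3,0,0,72],
    [0,6,0,0,72]
  ]
}}

```text
time_s: 13.5
tcp_pos: [0.6463, -0.2036, 0.0031]
orientation: [[-0.001, -0.165, -0.986], [0.02, -0.986, 0.165], [-1.0, -0.02, 0.005]]
force: [1.7, 4.3, 0.9]
finger_gap: 0.721
```

```bash
python3 snap.py wrist w9; python3 go.py .651 -.180 .0035 -99.5
```

```text
[ 0.86  2.81 -0.47] 13.55
t 13.55 tcp [ 0.646  -0.2048  0.0031] yaw -99.57 tilt [-0.0014  0.0193 -0.9998] F [ 0.86  2.81 -0.47] gap 0.718 q [ 0.42  0.66 -0.22  1.63  0.15  0.88 -1.59]
shift [  0.  -25.3  -0.8] turn -0.07
```

View pics/w9.png

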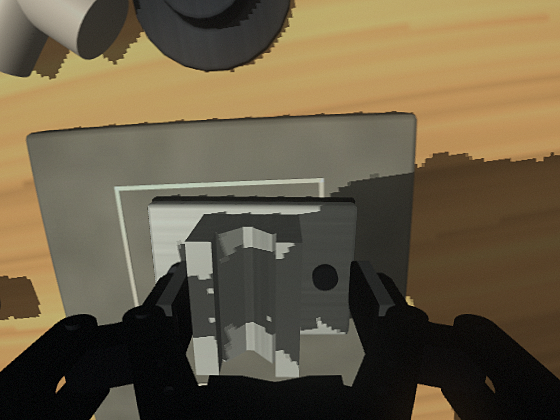

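The order is clear: A (small-x berth) about 9 N is grippy, C about 3.6 N is middling, and B about 1.7 N is slick. I'll grip A first.

```bash
python3 go.py .4265 -.1648 .055 -99.4
```

```text
t 13.55 tcp [ 0.646  -0.2048  0.0031] yaw -99.57 tilt [-0.0014  0.0193 -0.9998] F [ 0.86  2.81 -0.47] gap 0.718 q [ 0.42  0.66 -0.22  1.63  0.15  0.88 -1.59]
shift [-50.8  -3.9 223.4] turn -0.17
```

Call:
{"op": "jog_arm", "data": {
  "commands": [
    [0,-9,0,0,72],
    [-45,-9,0,0,72],
    [-65,-9,0,0,72],
    [-60,-7,50,0,72],
    [-55,-5,100,0,72],
    [-51,-4,150,0,72],
    [-51,-4,200,0,72],
    [-51,-4,223,0,72],
    [-51,-4,223,0,72],
    [-51,-4,223,0,72],
    [-51,-4,223,0,72]
  ]
}}

```text
time_s: 14.65
tcp_pos: [0.4288, -0.1659, 0.0559]
orientation: [[0.001, -0.167, -0.986], [0.018, -0.986, 0.167], [-1.0, -0.018, 0.002]]
force: [0.0, 0.1, 0.5]
finger_gap: 0.723
```

```bash
python3 go.py .4265 -.1648 .001 -99.4
```

```text
t 14.65 tcp [ 0.4288 -0.1659  0.0559] yaw -99.59 tilt [ 0.0013  0.018  -0.9998] F [0.02 0.13 0.5 ] gap 0.723 q [ 0.55  0.24 -0.27  2.14  0.07  0.78 -1.51]
shift [54.9  0.3  2.4] turn -0.19
```

Call:
{"op": "jog_arm", "data": {
  "commands": [
    [30,0,2,0,72],
    [52,0,2,0,72],
    [55,0,2,0,72],
    [55,0,2,0,72],
    [55,0,2,0,72],
    [55,0,2,0,20],
    [55,0,2,0,20],
    [55,0,2,0,20],
    [55,0,2,0,20],
    [55,0,2,0,20],
    [55,0,2,0,20],
    [55,0,2,0,20]
  ]
}}

```text
time_s: 15.85
tcp_pos: [0.4283, -0.1649, 0.002]
orientation: [[0.004, -0.166, -0.986], [0.017, -0.986, 0.166], [-1.0, -0.017, -0.001]]
force: [-0.1, 1.2, 6.1]
finger_gap: 0.459
```

```bash
python3 snap.py wrist w10;python3 go.py .4265 -.1648 .15 -99.4
```

```text
[-0.87  0.07  6.34] 15.9
t 15.9 tcp [ 0.4283 -0.1649  0.0021] yaw -99.56 tilt [ 0.0035  0.0169 -0.9999] F [-0.87  0.07  6.34] gap 0.458 q [ 0.53  0.33 -0.26  2.17  0.11  0.65 -1.54]
shift [-147.9   -2.4    1.7] turn -0.16
```

View pics/w10.png

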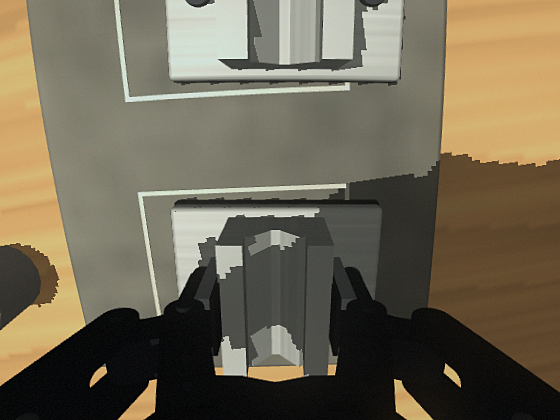

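```bash
python3 - <<'E'
from h import *
z=np.load("w10.npz");W=z["W"]; im=z["im"].mean(-1)
p=[.4283,-.1649]
for u in (200,205,210,214,217,343,348,352):
    print(u,[(v,*W[v,u].round(3),int(im[v,u])) for v in range(258,292,5)])
E
```

```text
200 [(258, np.float64(0.44), np.float64(-0.134), np.float64(0.034), 210), (263, np.float64(0.437), np.float64(-0.133), np.float64(0.034), 80), (268, np.float64(0.436), np.float64(-0.133), np.float64(0.035), 28), (273, np.float64(0.44), np.float64(-0.138), np.float64(0.051), 23), (278, np.float64(0.44), np.float64(-0.138), np.float64(0.055), 20), (283, np.float64(0.443), np.float64(-0.142), np.float64(0.067), 47), (288, np.float64(0.443), np.float64(-0.142), np.float64(0.07), 49)]
205 [(258, np.float64(0.44), np.float64(-0.136), np.float64(0.035), 78), (263, np.float64(0.437), np.float64(-0.136), np.float64(0.034), 82), (268, np.float64(0.435), np.float64(-0.135), np.float64(0.036), 27), (273, np.float64(0.443), np.float64(-0.142), np.float64(0.059), 52), (278, np.float64(0.443), np.float64(-0.143), np.float64(0.063), 50), (283, np.float64(0.443), np.float64(-0.144), np.float64(0.067), 50), (288, np.float64(0.442), np.float64(-0.144), np.float64(0.069), 50)]
210 [(258, np.float64(0.439), np.float64(-0.138), np.float64(0.034), 65), (263, np.float64(0.443), np.float64(-0.142), np.float6
[... 2091 characters left out ...]
9), 13), (278, np.float64(0.435), np.float64(-0.193), np.float64(0.062), 34), (283, np.float64(0.435), np.float64(-0.192), np.float64(0.067), 45), (288, np.float64(0.435), np.float64(-0.192), np.float64(0.069), 44)]
352 [(258, np.float64(0.429), np.float64(-0.199), np.float64(0.035), 78), (263, np.float64(0.427), np.float64(-0.199), np.float64(0.035), 79), (268, np.float64(0.425), np.float64(-0.198), np.float64(0.036), 17), (273, np.float64(0.43), np.float64(-0.196), np.float64(0.049), 18), (278, np.float64(0.43), np.float64(-0.196), np.float64(0.054), 16), (283, np.float64(0.43), np.float64(-0.195), np.float64(0.058), 14), (288, np.float64(0.435), np.float64(-0.193), np.float64(0.069), 36)]
```

A is gripped (opening 39 mm, tip about 9 mm above the flange). Lifting.

Call:
{"op": "jog_arm", "data": {
  "commands": [
    [-10,0,0,0,20],
    [-30,0,0,0,20],
    [-70,0,0,0,20],
    [-110,0,0,0,20],
    [-148,0,0,0,20],
    [-148,0,0,0,20],
    [-148,0,0,0,20],
    [-148,0,0,0,20]
  ]
}}

```text
time_s: 16.7
tcp_pos: [0.4238, -0.1662, 0.1466]
orientation: [[-0.004, -0.166, -0.986], [0.02, -0.986, 0.166], [-1.0, -0.019, 0.007]]
force: [-0.4, 0.1, -9.5]
finger_gap: 0.457
```

```bash
python3 go.py .6604 .186 .14 -1.5
```

```text
t 16.7 tcp [ 0.4238 -0.1662  0.1466] yaw -99.57 tilt [-0.0041  0.0198 -0.9998] F [-0.4   0.08 -9.51] gap 0.457 q [ 0.57  0.09 -0.29  2.08  0.01  0.99 -1.46]
shift [  12.6 -386.4 -174.8] turn -98.07
```

Call:
{"op": "jog_arm", "data": {
  "commands": [
    [0,-29,-13,-4,20],
    [0,-60,-27,-12,20],
    [0,-92,-42,-20,20],
    [0,-125,-57,-28,20],
    [0,-158,-72,-36,20],
    [0,-191,-87,-44,20],
    [0,-224,-102,-52,20],
    [0,-257,-117,-60,20],
    [0,-290,-132,-68,20],
    [0,-323,-147,-76,20],
    [0,-356,-162,-84,20],
    [5,-376,-170,-91,20],
    [10,-386,-175,-98,20],
    [12,-386,-175,-98,20],
    [12,-386,-175,-98,20],
    [12,-386,-175,-98,20],
    [12,-386,-175,-98,20]
  ]
}}

```text
time_s: 18.4
tcp_pos: [0.6602, 0.1836, 0.1399]
orientation: [[-0.005, 1.0, -0.03], [0.018, -0.03, -0.999], [-1.0, -0.006, -0.018]]
force: [0.2, -0.7, -8.4]
finger_gap: 0.452
```

```bash
python3 go.py .6604 .1845 .072 -1.5; python3 snap.py wrist w11; python3 snap.py side s11 190 100 440 280
```

```text
t 18.4 tcp [0.6602 0.1836 0.1399] yaw -1.73 tilt [-0.0051  0.0182 -0.9998] F [ 0.2  -0.74 -8.36] gap 0.452 q [ 0.15  0.59 -0.66  1.53  0.36  1.15 -0.6 ]
shift [67.9  0.5  0.3] turn -0.23
[ 0.98  1.08 -9.24] 18.45
[-0.33 -0.91 -9.43] 18.5
```

View pics/w11.png

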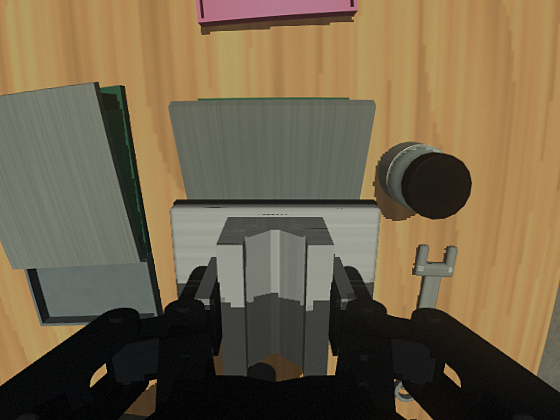

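View pics/s11.png

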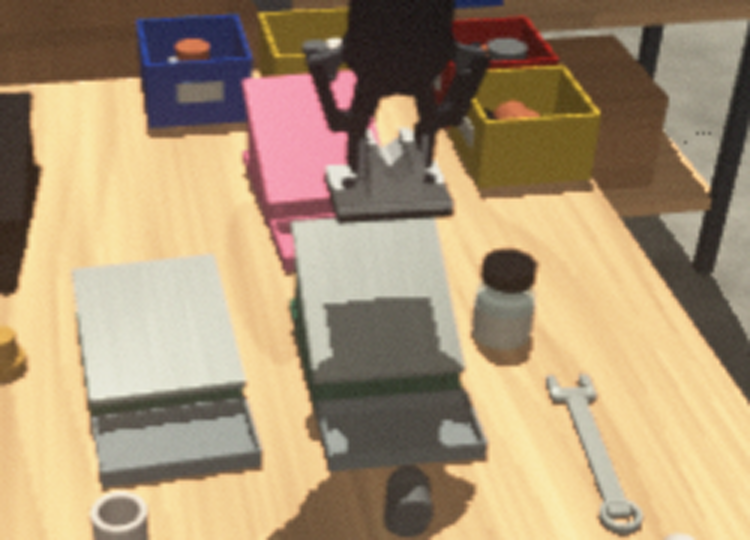

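The rest is held level and centred over the steep plate (wrist view: plate at columns 170–375, flange at 172–380). Lowering.

Call:
{"op": "jog_arm", "data": {
  "commands": [
    [30,0,0,0,20],
    [55,0,0,0,20],
    [68,0,0,0,20],
    [72,0,0,0,20],
    [72,0,0,0,20],
    [72,0,0,0,20]
  ]
}}

```text
time_s: 19.1
tcp_pos: [0.6618, 0.1866, 0.0707]
orientation: [[-0.001, 1.0, -0.029], [0.02, -0.029, -0.999], [-1.0, -0.001, -0.02]]
force: [0.3, -0.8, -9.0]
finger_gap: 0.456
```

Call:
{"op": "jog_arm", "data": {
  "commands": [
    [2,0,0,0,20],
    [4,0,0,0,20],
    [4,0,0,0,20]
  ]
}}

```text
time_s: 19.4
tcp_pos: [0.6621, 0.1867, 0.0672]
orientation: [[0.0, 1.0, -0.029], [0.02, -0.029, -0.999], [-1.0, -0.001, -0.02]]
force: [0.8, 0.2, -9.3]
finger_gap: 0.455
```

Call:
{"op": "jog_arm", "data": {
  "commands": [
    [1,0,0,0,20],
    [2,0,0,0,20],
    [2,0,0,0,20]
  ]
}}

```text
time_s: 19.7
tcp_pos: [0.6619, 0.1867, 0.0649]
orientation: [[-0.0, 1.0, -0.029], [0.02, -0.029, -0.999], [-1.0, -0.001, -0.02]]
force: [-0.5, -1.4, -8.4]
finger_gap: 0.457
```

```bash
python3 go.py .6604 .1845 .059 -1.5; python3 snap.py side s12 250 130 390 240;  python3 snap.py scene c12 200 160 340 290
```

```text
t 19.7 tcp [0.6619 0.1867 0.0649] yaw -1.69 tilt [-5.000e-04  2.030e-02 -9.998e-01] F [-0.53 -1.39 -8.41] gap 0.457 q [ 0.12  0.67 -0.62  1.57  0.41  1.03 -0.64]
shift [ 5.8 -1.4  2.3] turn -0.19
[-0.63  0.03 -9.38] 19.75
[-0.54 -0.85 -9.01] 19.8
```

View pics/s12.png

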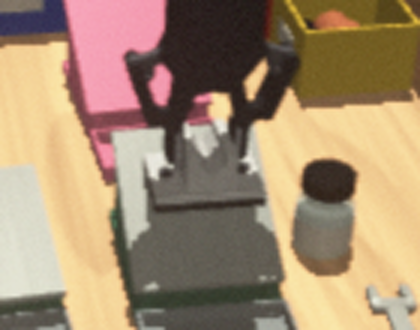

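View pics/c12.png

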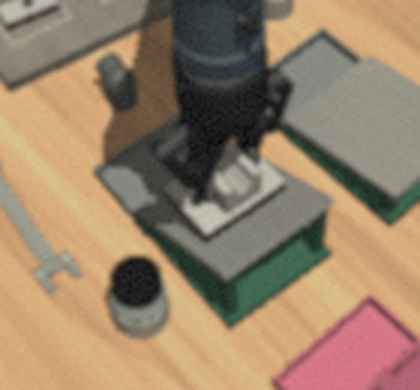

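Call:
{"op": "jog_arm", "data": {
  "commands": [
    [1,-1,0,0,20],
    [2,-1,0,0,20],
    [3,-1,0,0,20],
    [3,-1,0,0,20]
  ]
}}

```text
time_s: 20.2
tcp_pos: [0.6608, 0.1867, 0.0617]
orientation: [[-0.001, 1.0, -0.029], [0.02, -0.029, -0.999], [-1.0, -0.001, -0.02]]
force: [-0.7, 0.1, -9.6]
finger_gap: 0.462
```

Call:
{"op": "jog_arm", "data": {
  "commands": [
    [1,0,0,0,20],
    [2,0,0,0,20],
    [2,0,0,0,20]
  ]
}}

```text
time_s: 20.5
tcp_pos: [0.6606, 0.1867, 0.0595]
orientation: [[-0.001, 1.0, -0.029], [0.02, -0.029, -0.999], [-1.0, -0.002, -0.02]]
force: [-0.9, 0.0, -8.9]
finger_gap: 0.456
```

Call:
{"op": "jog_arm", "data": {
  "commands": [
    [1,0,0,0,20],
    [2,0,0,0,20],
    [2,0,0,0,20]
  ]
}}

```text
time_s: 20.8
tcp_pos: [0.6608, 0.1868, 0.0585]
orientation: [[-0.001, 1.0, -0.029], [0.02, -0.029, -0.999], [-1.0, -0.001, -0.02]]
force: [-2.0, -0.9, -2.7]
finger_gap: 0.46
```

Contact at 0.0585, as predicted. Now I'll roll the rest about its uphill edge, moving down and downhill along an arc.

Call:
{"op": "jog_arm", "data": {
  "commands": [
    [1.5,0,2.3,0,20],
    [3,0,4.2,0,20],
    [4.6,0,5.8,0,20],
    [6.2,0,7.5,0,20],
    [8,0,9.2,0,20],
    [8,0,9.2,0,20]
  ]
}}

```text
time_s: 21.4
tcp_pos: [0.6607, 0.1767, 0.0498]
orientation: [[-0.001, 1.0, -0.03], [0.019, -0.03, -0.999], [-1.0, -0.001, -0.019]]
force: [-0.4, -1.6, -4.1]
finger_gap: 0.46
```

```bash
python3 go.py .6604 .1712 .0405 -1.5; python3 snap.py side s13 250 130 390 240;  python3 snap.py wrist w13
```

```text
t 21.4 tcp [0.6607 0.1767 0.0498] yaw -1.73 tilt [-8.000e-04  1.900e-02 -9.998e-01] F [-0.41 -1.58 -4.12] gap 0.46 q [ 0.13  0.68 -0.61  1.59  0.42  1.01 -0.64]
shift [ 9.2 -0.1  5.7] turn -0.23
[-1.33 -1.79 -4.05] 21.45
[-1.44 -2.24 -4.89] 21.5
```

View pics/s13.png

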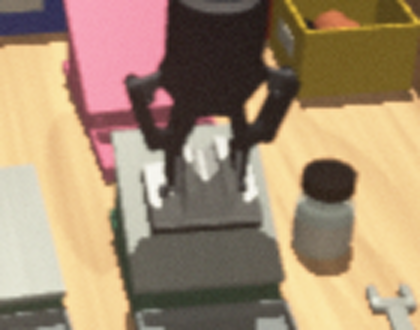

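View pics/w13.png

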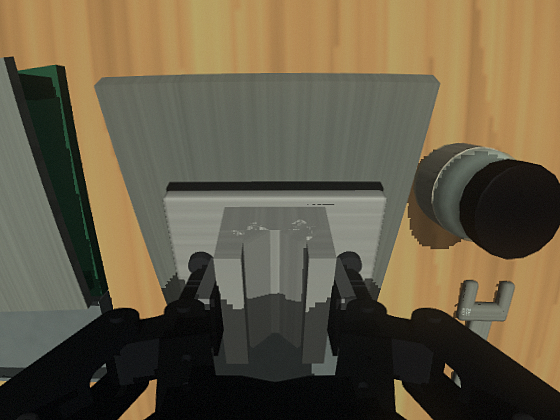

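The rest is pivoting freely, with only about 4 N of load. Continuing the arc.

Call:
{"op": "jog_arm", "data": {
  "commands": [
    [1.5,0,1.5,0,20],
    [3,0,2.8,0,20],
    [4.5,0,4,0,20],
    [6,0,5,0,20],
    [7.5,0,6,0,20],
    [7.5,0,6,0,20]
  ]
}}

```text
time_s: 22.1
tcp_pos: [0.6606, 0.1721, 0.0437]
orientation: [[-0.0, 1.0, -0.03], [0.02, -0.03, -0.999], [-1.0, -0.001, -0.02]]
force: [-3.9, -0.1, 2.9]
finger_gap: 0.458
```

```bash
python3 snap.py wrist w14; python3 - <<'E'
from h import *
W=np.load("w14.npz")["W"]
o=get_obs(); print(np.round(o["tcp_pos"],4))
# saddle top plane tilt
up=np.array([.0262,.9997]); 
for name,(u0,u1,v0,v1) in dict(top=(222,240,260,330),top2=(310,330,260,330),flange=(175,210,200,240),flange2=(345,378,200,240)).items():
    P=W[v0:v1,u0:u1].reshape(-1,3); 
    md=np.median(P[:,2]); 
    A=np.c_[P[:,:2],np.ones(len(P))]; co=np.linalg.lstsq(A,P[:,2],rcond=None)[0]
    for _ in range(5):
        r=abs(A@co-P[:,2]); k=r<max(.0015,np.median(r)*2); co=np.linalg.lstsq(A[k],P[k,2],rcond=None)[0]
    print(name,np.degrees(np.arctan(co[:2])).round(1),k.mean().round(2),P[k].mean(0).round(4))
E
```

```text
[-4.91 -1.15  3.59] 22.15
[0.6606 0.1721 0.0437]
 ** On entry to DLASCL parameter number  4 had an illegal value
 ** On entry to DLASCL parameter number  4 had an illegal valueTraceback (most recent call last):
  File "<stdin>", line 9, in <module>
    x, resids, rank, s = _umath_linalg.lstsq(a, b, rcond,
                         ~~~~~~~~~~~~~~~~~~~^^^^^^^^^^^^^
                                             signature=signature)
                                             ^^^^^^^^^^^^^^^^^^^^
    raise LinAlgError("SVD did not converge in Linear Least Squares")
numpy.linalg.LinAlgError: SVD did not converge in Linear Least Squares
```

View pics/w14.png

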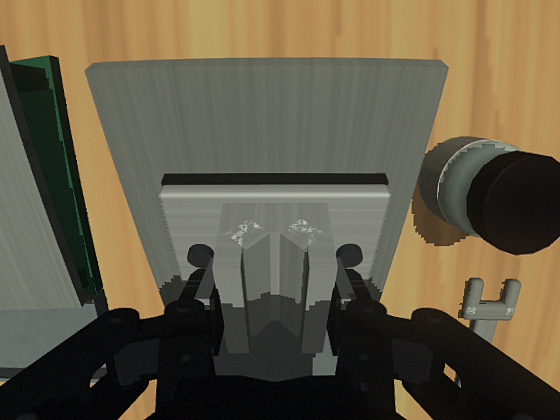

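```bash
cat > tilt.py <<'E'
import sys; from h import *
def fit(P):
    P=P[np.isfinite(P).all(1)]; A=np.c_[P[:,:2],np.ones(len(P))]; k=np.ones(len(P),bool)
    for _ in range(8):
        co=np.linalg.lstsq(A[k],P[k,2],rcond=None)[0]; r=abs(A@co-P[:,2]); k=r<max(.0015,np.median(r)*2)
    return co,k,P
W=np.load(sys.argv[1]+".npz")["W"]
for a in sys.argv[2:]:
    u0,u1,v0,v1=map(int,a.split(",")); co,k,P=fit(W[v0:v1,u0:u1].reshape(-1,3))
    print(a,"slopes xy deg",np.degrees(np.arctan(co[:2])).round(1),k.mean().round(2),P[k].mean(0).round(4))
E
python3 tilt.py w14 175,210,190,235 345,380,190,235 170,380,90,160 222,242,280,330 305,325,280,330
```

```text
175,210,190,235 slopes xy deg [ 1.2 24.7] 0.93 [0.6288 0.2016 0.0849]
345,380,190,235 slopes xy deg [ 0.2 24.6] 0.95 [0.6959 0.1997 0.0847]
170,380,90,160 slopes xy deg [ 0.7 26.2] 0.98 [0.6624 0.2347 0.0859]
222,242,280,330 slopes xy deg [ 1.3 26. ] 0.98 [0.6454 0.1736 0.1071]
305,325,280,330 slopes xy deg [ 0.8 26.1] 0.96 [0.675  0.1722 0.1068]
```

The rest is flush: flange tilt is about 25° and saddle top 26°, against the plate's 26.2°. Letting the residual load relax, then releasing.

Call:
{"op": "jog_arm", "data": {
  "commands": [
    [0.5,0,0.3,0,20],
    [0.5,0,0.3,0,20]
  ]
}}

```text
time_s: 22.35
tcp_pos: [0.6606, 0.1721, 0.0436]
orientation: [[-0.0, 1.0, -0.029], [0.02, -0.029, -0.999], [-1.0, -0.001, -0.02]]
force: [-4.7, 0.5, 3.5]
finger_gap: 0.455
```

Call:
{"op": "jog_arm", "data": {
  "commands": [
    [0,0,0,0,50],
    [0,0,0,0,55],
    [0,0,0,0,60],
    [0,0,0,0,66],
    [0,0,0,0,72],
    [0,0,0,0,72]
  ]
}}

```text
time_s: 22.95
tcp_pos: [0.6608, 0.172, 0.0436]
orientation: [[0.0, 1.0, -0.03], [0.02, -0.03, -0.999], [-1.0, -0.0, -0.02]]
force: [0.3, 1.1, -1.0]
finger_gap: 0.723
```

```bash
python3 snap.py wrist w15; python3 tilt.py w15 175,210,190,235 345,380,190,235 170,380,90,160 222,242,280,330 305,325,280,330; python3 go.py .66 .17 .2 -1.5
```

```text
[ 0.84  0.24 -0.4 ] 23.0
175,210,190,235 slopes xy deg [ 0.6 24.4] 0.94 [0.629  0.2016 0.0848]
345,380,190,235 slopes xy deg [-0.1 24.5] 0.94 [0.6961 0.1996 0.0847]
170,380,90,160 slopes xy deg [ 0.7 26. ] 0.98 [0.6625 0.2347 0.0859]
222,242,280,330 slopes xy deg [ 0.7 26.1] 1.0 [0.6454 0.1734 0.107 ]
305,325,280,330 slopes xy deg [ 1.  26.1] 0.97 [0.6751 0.1722 0.1068]
t 23.0 tcp [0.6607 0.1721 0.0436] yaw -1.69 tilt [ 2.000e-04  2.010e-02 -9.998e-01] F [ 0.84  0.24 -0.4 ] gap 0.723 q [ 0.14  0.68 -0.61  1.6   0.42  0.99 -0.63]
shift [-156.4   -0.7   -1. ] turn -0.19
```

View pics/w15.png

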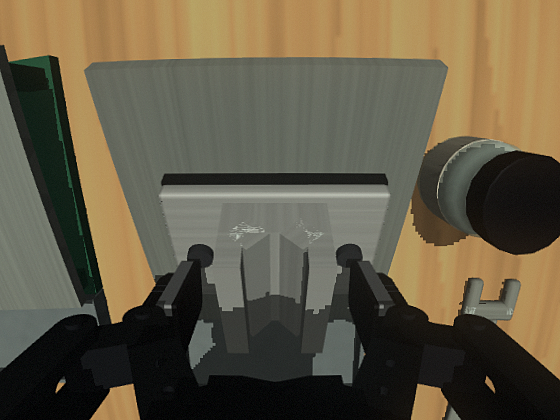

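A stays put on its own. Lifting clear, and locating C from the earlier wrist cloud.

Call:
{"op": "jog_arm", "data": {
  "commands": [
    [-15,0,0,0,72],
    [-50,0,0,0,72],
    [-100,0,0,0,72],
    [-140,0,0,0,72],
    [-150,0,0,0,72],
    [-150,0,0,0,72]
  ]
}}

```text
time_s: 23.6
tcp_pos: [0.6628, 0.1702, 0.1981]
orientation: [[0.007, 1.0, -0.029], [0.022, -0.03, -0.999], [-1.0, 0.006, -0.022]]
force: [-1.0, 0.4, 1.4]
finger_gap: 0.72
```

```bash
python3 snap.py side s16 190 150 440 380; python3 - <<'E'
from h import *
for f in("s16","w9"):
  W=np.load(f+".npz")["W"]; Z=W[...,2]
  for x0,y0 in((.5437,-.185),(.6485,-.195)):
    for lo,hi in((.030,.039),(.056,.071)):
      m=(Z>lo)&(Z<hi)&(abs(W[...,0]-x0)<.05)&(abs(W[...,1]-y0)<.065); P=W[m]
      if len(P)>50: print(f,lo,np.round(cv2.minAreaRect((P[:,:2]*1000).astype(np.float32))[0],1),cv2.minAreaRect((P[:,:2]*1000).astype(np.float32))[1:],len(P))
E
python3 go.py .6485 -.1945 .1 -99.5
```

```text
[ 0.28 -0.03 -0.83] 23.65
s16 0.03 [ 540.  -189.2] ((90.13092803955078, 63.5736083984375), 79.86036682128906) 645
s16 0.056 [ 540.3 -186.8] ((43.501739501953125, 54.369998931884766), 81.03193664550781) 572
s16 0.03 [ 647.5 -196.4] ((91.26873016357422, 63.91817855834961), 80.03728485107422) 630
s16 0.056 [ 647.9 -194.9] ((43.03216552734375, 56.418575286865234), 81.15779876708984) 569
w9 0.03 [ 646.5 -193.3] ((90.42765808105469, 64.32572174072266), 80.28507995605469) 11009
w9 0.056 [ 644.4 -204.1] ((89.53103637695312, 57.209476470947266), 80.62395477294922) 12089
t 23.65 tcp [0.6612 0.1693 0.1951] yaw -1.69 tilt [ 0.0024  0.0202 -0.9998] F [ 0.28 -0.03 -0.83] gap 0.719 q [ 0.18  0.53 -0.68  1.49  0.32  1.23 -0.56]
shift [ 87.6  -2.1 365.9] turn 97.81
```

View pics/s16.png

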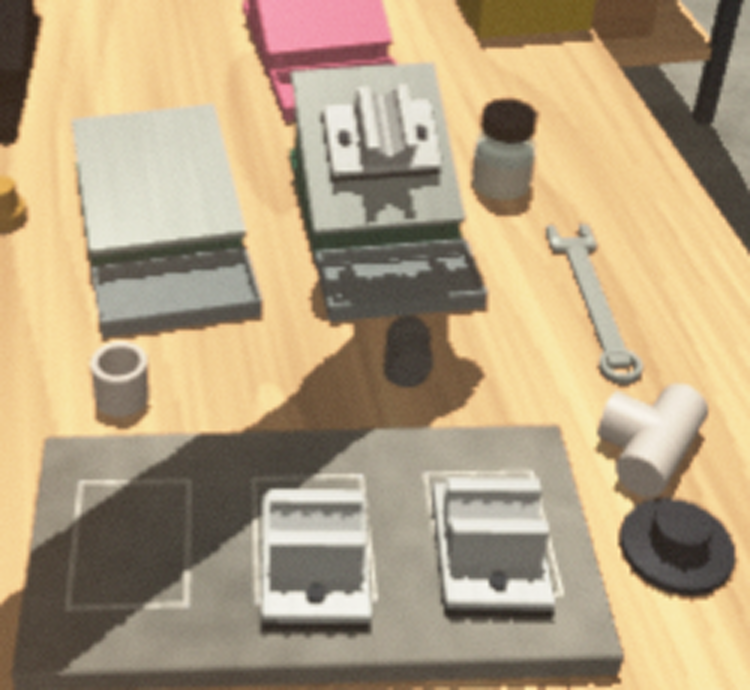

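A sits on the steep stand (crop 385,135). C is at (0.647, −0.1945). Moving to it.

Call:
{"op": "jog_arm", "data": {
  "commands": [
    [0,0,25,8,72],
    [0,0,55,16,72],
    [0,0,88,24,72],
    [5,0,120,32,72],
    [15,0,152,40,72],
    [25,0,184,48,72],
    [35,-1,216,56,72],
    [50,-1,248,64,72],
    [60,-2,280,72,72],
    [75,-2,312,80,72],
    [85,-3,340,88,72],
    [88,-3,360,94,72],
    [88,-3,366,98,72],
    [88,-3,366,98,72],
    [88,-3,366,98,72],
    [88,-3,366,98,72]
  ]
}}

```text
time_s: 25.25
tcp_pos: [0.6473, -0.1926, 0.0988]
orientation: [[0.001, -0.165, -0.986], [0.022, -0.986, 0.165], [-1.0, -0.022, 0.003]]
force: [0.3, -0.9, -0.4]
finger_gap: 0.72
```

```bash
python3 go.py .647 -.1945 .001 -99.7
```

```text
t 25.25 tcp [ 0.6473 -0.1926  0.0988] yaw -99.51 tilt [ 0.0011  0.0217 -0.9998] F [ 0.26 -0.89 -0.44] gap 0.72 q [ 0.42  0.54 -0.25  1.59  0.12  1.03 -1.59]
shift [97.7  4.  -0.3] turn 0.19
```

Call:
{"op": "jog_arm", "data": {
  "commands": [
    [40,3,0,0,72],
    [70,3,0,0,72],
    [92,3,0,0,72],
    [97,3,0,0,72],
    [97,3,0,0,72],
    [97,3,0,0,72],
    [97,3,0,0,20],
    [97,3,0,0,20],
    [97,3,0,0,20],
    [97,3,0,0,20],
    [97,3,0,0,20],
    [97,3,0,0,20],
    [97,3,0,0,20]
  ]
}}

```text
time_s: 26.55
tcp_pos: [0.6486, -0.1941, 0.0039]
orientation: [[0.004, -0.165, -0.986], [0.02, -0.986, 0.165], [-1.0, -0.021, -0.001]]
force: [-1.4, 0.8, 6.5]
finger_gap: 0.456
```

```bash
python3 snap.py wrist w17; python3 go.py .647 -.1945 .15 -99.7
```

```text
[-1.15  1.34  6.32] 26.6
t 26.6 tcp [ 0.6485 -0.1941  0.0039] yaw -99.49 tilt [ 0.0042  0.0202 -0.9998] F [-1.15  1.34  6.32] gap 0.459 q [ 0.41  0.65 -0.23  1.63  0.16  0.87 -1.61]
shift [-146.1   -2.3    1.3] turn 0.21
```

View pics/w17.png

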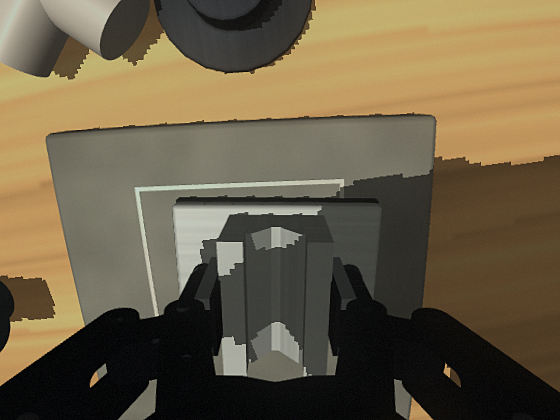

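C is gripped (39 mm). Lifting and moving to the gentle stand.

Call:
{"op": "jog_arm", "data": {
  "commands": [
    [-10,0,0,0,20],
    [-30,0,0,0,20],
    [-70,0,0,0,20],
    [-110,0,0,0,20],
    [-146,0,0,0,20],
    [-146,0,0,0,20],
    [-146,0,0,0,20],
    [-146,0,0,0,20]
  ]
}}

```text
time_s: 27.4
tcp_pos: [0.6437, -0.1961, 0.1446]
orientation: [[-0.005, -0.165, -0.986], [0.023, -0.986, 0.165], [-1.0, -0.022, 0.009]]
force: [-1.0, 0.1, -10.1]
finger_gap: 0.453
```

```bash
python3 go.py .4777 .2009 .12 2.6
```

```text
t 27.4 tcp [ 0.6437 -0.1961  0.1446] yaw -99.49 tilt [-0.0054  0.0228 -0.9997] F [ -1.05   0.14 -10.06] gap 0.453 q [ 0.43  0.49 -0.25  1.56  0.11  1.11 -1.58]
shift [  34.5 -363.5  228.9] turn -102.09
```

Call:
{"op": "jog_arm", "data": {
  "commands": [
    [0,-28,18,-6,20],
    [0,-57,36,-14,20],
    [0,-87,55,-22,20],
    [0,-117,74,-30,20],
    [0,-147,92,-38,20],
    [0,-177,111,-46,20],
    [0,-207,130,-54,20],
    [0,-237,149,-62,20],
    [0,-267,168,-70,20],
    [0,-297,187,-78,20],
    [5,-327,206,-86,20],
    [15,-352,222,-94,20],
    [30,-363,229,-102,20],
    [34,-363,229,-102,20],
    [34,-363,229,-102,20],
    [34,-363,229,-102,20]
  ]
}}

```text
time_s: 29.0
tcp_pos: [0.4774, 0.1983, 0.1193]
orientation: [[-0.007, 0.999, 0.04], [0.021, 0.041, -0.999], [-1.0, -0.007, -0.021]]
force: [0.6, 0.1, -8.9]
finger_gap: 0.452
```

```bash
python3 go.py .4777 .2009 .045 2.6;  python3 snap.py wrist w18
```

```text
t 29.0 tcp [0.4774 0.1983 0.1193] yaw 2.32 tilt [-0.0074  0.0212 -0.9997] F [ 0.58  0.12 -8.93] gap 0.452 q [ 0.21  0.31 -0.75  1.96  0.23  0.96 -0.61]
shift [74.3  0.9 -1. ] turn -0.28
[ 0.71  0.12 -9.09] 29.05
```

View pics/w18.png

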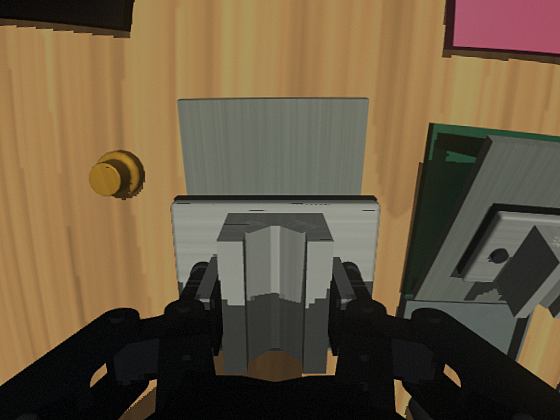

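The rest is centred over the gentle plate (columns 180–367), and A is still on the steep stand at right. Lowering.

Call:
{"op": "jog_arm", "data": {
  "commands": [
    [30,0,0,0,20],
    [58,0,0,0,20],
    [72,0,0,0,20],
    [76,0,0,0,20],
    [76,0,0,0,20],
    [76,0,0,0,20]
  ]
}}

```text
time_s: 29.65
tcp_pos: [0.4794, 0.201, 0.0455]
orientation: [[-0.003, 0.999, 0.04], [0.023, 0.04, -0.999], [-1.0, -0.002, -0.023]]
force: [0.2, 0.7, -9.0]
finger_gap: 0.456
```

Call:
{"op": "jog_arm", "data": {
  "commands": [
    [2,0,0,0,20],
    [4,0,0,0,20],
    [6,0,0,0,20],
    [6,0,0,0,20]
  ]
}}

```text
time_s: 30.05
tcp_pos: [0.4791, 0.2009, 0.0394]
orientation: [[-0.003, 0.999, 0.04], [0.023, 0.04, -0.999], [-1.0, -0.002, -0.023]]
force: [-0.8, 0.2, -9.4]
finger_gap: 0.456
```

Call:
{"op": "jog_arm", "data": {
  "commands": [
    [1,0,0,0,20],
    [2,0,0,0,20],
    [2,0,0,0,20]
  ]
}}

```text
time_s: 30.35
tcp_pos: [0.4789, 0.2008, 0.0371]
orientation: [[-0.004, 0.999, 0.04], [0.023, 0.04, -0.999], [-1.0, -0.003, -0.023]]
force: [0.5, 0.3, -9.0]
finger_gap: 0.452
```

Call:
{"op": "jog_arm", "data": {
  "commands": [
    [1,-1,0,0,20],
    [2,-1,0,0,20],
    [2,-1,0,0,20]
  ]
}}

```text
time_s: 30.65
tcp_pos: [0.4776, 0.2007, 0.0349]
orientation: [[-0.004, 0.999, 0.04], [0.022, 0.04, -0.999], [-1.0, -0.003, -0.023]]
force: [0.7, -0.9, -9.4]
finger_gap: 0.454
```

Call:
{"op": "jog_arm", "data": {
  "commands": [
    [1,0,0,0,20],
    [2,0,0,0,20],
    [2,0,0,0,20]
  ]
}}

```text
time_s: 30.95
tcp_pos: [0.4775, 0.2007, 0.0327]
orientation: [[-0.005, 0.999, 0.04], [0.022, 0.04, -0.999], [-1.0, -0.004, -0.023]]
force: [-0.4, -0.5, -8.6]
finger_gap: 0.456
```

Call:
{"op": "jog_arm", "data": {
  "commands": [
    [1,0,0,0,20],
    [2,0,0,0,20],
    [2,0,0,0,20]
  ]
}}

```text
time_s: 31.25
tcp_pos: [0.4777, 0.2005, 0.0313]
orientation: [[-0.004, 0.999, 0.04], [0.022, 0.04, -0.999], [-1.0, -0.004, -0.022]]
force: [-1.9, -1.9, -2.6]
finger_gap: 0.456
```

Contact at 0.0313. Rolling it down onto the plate.

Call:
{"op": "jog_arm", "data": {
  "commands": [
    [1,0,2,0,20],
    [2,0,3.2,0,20],
    [3,0,4.4,0,20],
    [4,0,5.6,0,20],
    [5,0,6.6,0,20],
    [5,0,6.6,0,20]
  ]
}}

```text
time_s: 31.85
tcp_pos: [0.4786, 0.1949, 0.0272]
orientation: [[-0.003, 0.999, 0.04], [0.022, 0.04, -0.999], [-1.0, -0.002, -0.022]]
force: [-2.6, -0.2, 4.1]
finger_gap: 0.454
```

```bash
python3 go.py .4777 .1938 .0263 2.6;  python3 snap.py wrist w19; python3 tilt.py w19 178,208,195,235 345,375,195,235 190,360,90,150 222,240,280,330 312,330,280,330
```

```text
t 31.85 tcp [0.4786 0.1949 0.0272] yaw 2.27 tilt [-0.0032  0.0223 -0.9997] F [-2.56 -0.2   4.08] gap 0.454 q [ 0.14  0.45 -0.68  2.02  0.36  0.79 -0.71]
shift [ 0.9 -0.9  1.1] turn -0.33
[-3.   -0.48  5.3 ] 31.9
178,208,195,235 slopes xy deg [-0.1  8.5] 0.94 [0.4434 0.219  0.0606]
345,375,195,235 slopes xy deg [-0.8  8.4] 0.95 [0.513  0.2218 0.0606]
190,360,90,150 slopes xy deg [-0.5  9.9] 0.98 [0.476  0.259  0.0534]
222,240,280,330 slopes xy deg [-0.4 10.3] 0.99 [0.4628 0.1941 0.0888]
312,330,280,330 slopes xy deg [ 0.3 10.2] 0.97 [0.4952 0.1956 0.0888]
```

View pics/w19.png

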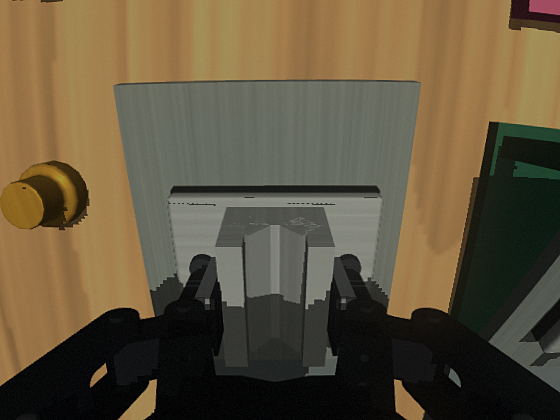

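Flush: the saddle top is at 10.2° and the plate at 9.9°. Releasing gently.

Call:
{"op": "jog_arm", "data": {
  "commands": [
    [0,0,0,0,20],
    [0,0,0,0,50],
    [0,0,0,0,55],
    [0,0,0,0,60],
    [0,0,0,0,66],
    [0,0,0,0,72],
    [0,0,0,0,72]
  ]
}}

```text
time_s: 32.6
tcp_pos: [0.4788, 0.1949, 0.0272]
orientation: [[-0.003, 0.999, 0.04], [0.022, 0.04, -0.999], [-1.0, -0.002, -0.022]]
force: [0.8, -0.9, 1.0]
finger_gap: 0.723
```

```bash
python3 snap.py wrist w20; python3 tilt.py w20 178,208,195,235 345,375,195,235 190,360,90,150 222,240,280,330 312,330,280,330;
```

```text
[-0.06 -0.25 -0.69] 32.65
178,208,195,235 slopes xy deg [-0.4  8.4] 0.95 [0.4435 0.219  0.0607]
345,375,195,235 slopes xy deg [-0.9  7.8] 0.93 [0.5132 0.2217 0.0606]
190,360,90,150 slopes xy deg [-0.5 10.1] 0.98 [0.4762 0.259  0.0534]
222,240,280,330 slopes xy deg [-0.6 10.2] 1.0 [0.4629 0.194  0.0887]
312,330,280,330 slopes xy deg [-0.6 10.5] 0.97 [0.4953 0.1955 0.0887]
```

View pics/w20.png

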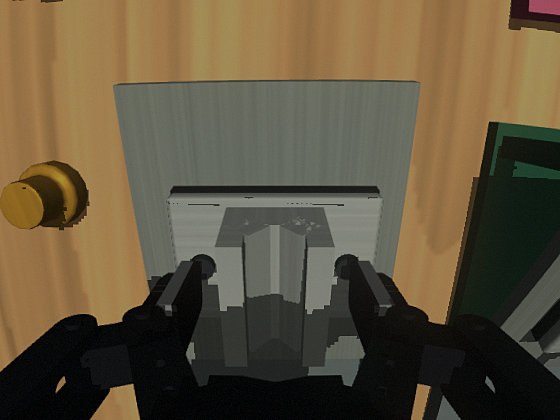

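It didn't move on release. Retracting straight up, then a final check.

Call:
{"op": "jog_arm", "data": {
  "commands": [
    [-15,0,0,0,72],
    [-50,0,0,0,72],
    [-100,0,0,0,72],
    [-150,0,0,0,72],
    [-180,0,0,0,72],
    [-180,0,0,0,72],
    [-180,0,0,0,72],
    [-180,0,0,0,72],
    [-180,0,0,0,72],
    [-180,0,0,0,72]
  ]
}}

```text
time_s: 33.65
tcp_pos: [0.4781, 0.1905, 0.2057]
orientation: [[-0.006, 0.999, 0.04], [0.022, 0.04, -0.999], [-1.0, -0.005, -0.022]]
force: [0.6, 0.1, 0.1]
finger_gap: 0.718
```

```bash
python3 snap.py side s21 190 150 440 380; python3 snap.py scene c21 150 110 390 290; python3 go.py .4777 .1938 .2 2.6
```

```text
[-0.21  1.    0.17] 33.7
[-0.08 -0.32 -0.62] 33.75
t 33.75 tcp [0.4786 0.1907 0.2062] yaw 2.29 tilt [-0.005   0.0221 -0.9997] F [-0.08 -0.32 -0.62] gap 0.718 q [ 0.28  0.19 -0.8   1.88  0.13  1.13 -0.52]
shift [ 6.3 -0.7 -3. ] turn -0.31
```

View pics/s21.png

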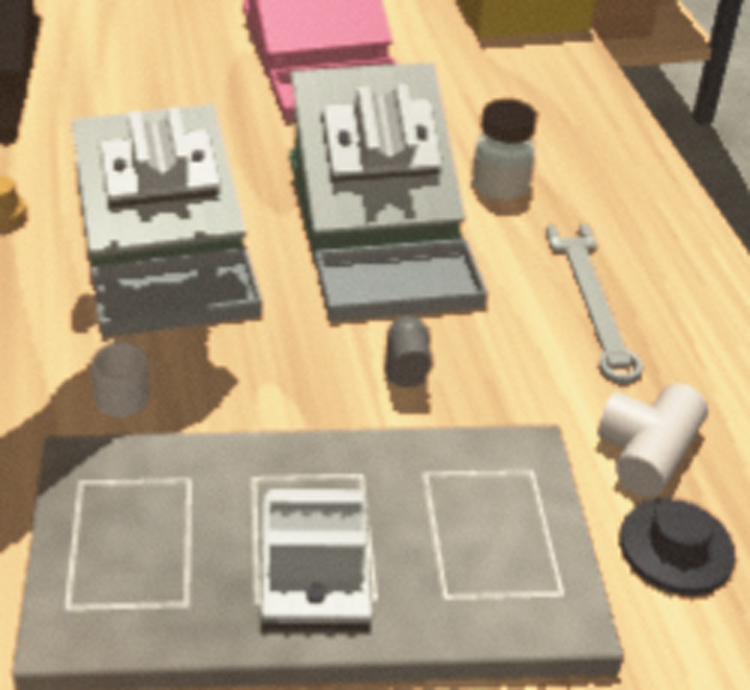

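View pics/c21.png

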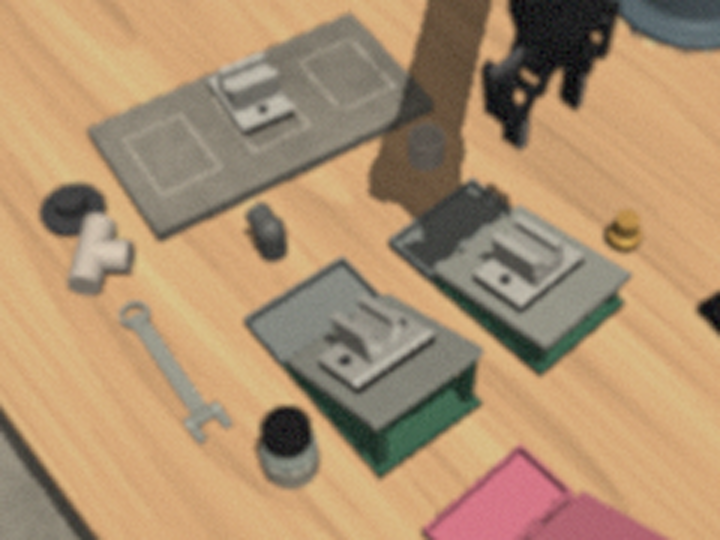

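Both rests sit squarely on their stands (side crop 160,155 and 385,135). A hasn't moved since release, the slick rest is on the slate at (317,560), and the trays and bystanders are untouched. Handing in.

```bash
python3 -c "
from bench import bot; print(bot.finish_job())"
```

```text
the job is handed in; nothing more can be done
None
```

The job is done and handed in after about 34 s of robot time. The grippy rest is on the steep stand, the middling one is on the gentle stand, and the slick one is still on the stone plate.

- **Telling them apart:** I pushed each rest along the plate with one pad. The berth nearest the robot dragged at about 9 N (grippy), the middle one at about 1.7 N (slick) and the far one at about 3.6 N (middling).
- **Placing:** I set the grippy one first, then the middling one. Each touched with its uphill edge and was rolled flat onto the plate; contact forces in the readings stayed below about 7 N.
- **Last checks:**
  - The saddle tops lie at 26° and 10°, matching the two plates.
  - Neither rest moved when released, and the first was unmoved about 10 s later.
  - The trays and other fittings look untouched in both overview cameras.

**What disagreed:**
- The real fingertips sit about 41 mm above the reported TCP. My first drag pass went over the first rest without touching it. Both cameras showed the offset and I allowed for it afterwards.
- The slick rest read higher than the expected 0.7 N, and force readings scatter by about 1 N, but the order of the three was clear.
- The flange tops measured 24.5° and about 8°, slightly under the plates' tilt. I relied on the saddle-top readings.
- Early pushing left the tool tilted by about 1°, which had no visible effect.

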